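# Gauge a moulded cap with the inner feed knob of a bench gauge

## Task

Check this cap on the bench gauge: stand the 50 mm green end cap upright on the gauge bed in the mouth of its V-shaped anvil and let go of it, then turn only the small inner feed knob clockwise until you feel the sprung jaw nip the cap at its normal measuring force of about 8 N, and leave it nipped. The large dial ring around the knob carries the zero, so do not turn it; never press the cap into the anvil with more than 20 N, and leave the other mouldings and the setting disc where they are.

Things in the scene. Friction and masses are not known exactly. Their poses are not given: they have to be found in the camera images.
- cap: the end cap to be gauged: green moulded plastic, plain closed cylinder 50 mm in diameter and 50 mm tall, about 60 g, standing upright, not to be confused with the slim and the wide ones beside it. Origin: centre of its underside; z up.
- gauge: fixed bench gauge: grey cast bed 110 mm (its x) by 290 mm (its y), bed top 20 mm above the bench. Origin: under the bed's centre, at bench height. The measuring line runs along its +y at x = 0: gear head with both knobs centred at y = -85 mm (78 by 76 mm, top 64 mm above the bench), then the steel jaw block (36 mm wide, 34 mm high over the bed, 46 mm with its clamp screw), then the anvil at y = +75 mm.
- touch_point (a point): fixed point on the gauge's measuring line where the jaw's nose meets a cap seated in the anvil (the cap's side, 20 mm above the bed). The nose, a sprung plunger with a 16 by 16 mm face pointing to +y, starts 10 to 20 mm short of it: the jaw block is clamped on its slide by hand, so this gap differs each time and is not told.
- anvil: steel V anvil on the bed, 36 mm high, opening to the gauge's -y, 90 degrees between its faces, which reach 23 mm either side of the line. Origin: on the bed top, where the centre of the cap's underside lies when the cap sits fully in the V; axes as the gauge's. The faces begin 12 mm to +y of it, fingers either side along x are free. Its faces and the nose are polished; the jaw pushes home a cap stood up to 8 mm short.
- knob_top (a point): centre of the top face of the inner feed knob: aluminium, round, finely ribbed, 30 mm in diameter, standing 32 mm above the top of the dial ring (this point is 108 mm above the bench); axis vertical, z up. Held still after a small step, its drag is felt to fade to about 0.05 N m while most of the nip's share stays.
- feed_knob (a joint): inner knob's angle, rad, 0 at the start, growing clockwise from above, stop at 2.0. Rack and pinion: 15 mm of jaw travel to the anvil per rad; stays where left. Free drag 0.22 N m; from first touch the nose's spring (6 N per mm, 5 mm at most) adds 90 N of nip per rad and 0.015 N m per N of nip: 8 N is 0.12 N m above the free drag, 0.09 rad past touch. Over 14 N it runs back when let go.
- dial_mark (a point): white zero mark on the outer dial ring, at its top rim 29.5 mm from the knob's axis. The ring: black, ribbed rim, 66 mm in diameter, 12 mm tall, its top 76 mm above the bench; turns about the knob's axis very lightly (0.06 N m), so that anything touching it moves it.
- slim_cap: bystander: green cap 36 mm in diameter, 62 mm tall, standing. Origin: centre of its underside.
- wide_cap: bystander: green cap 70 mm in diameter, 34 mm tall, standing. Origin: centre of its underside.
- setting_disc: bystander: steel setting disc 44 mm in diameter, 22 mm tall with a 16 mm stub on top (30 mm in all), on the bench on the robot's side of the gauge. Origin: centre of its underside.
Mind the look-alikes: they are no part of the job. What is shaped like the cap but brown or grey is not meant.

How it is judged:
On the way:
1. the cap stands upright on the gauge bed within 10 mm of its place in the V anvil, let go and not yet nipped (horizontal distance between cap and anvil below 0.01 m and z of cap in the frame of anvil below 0.003 m and angle between cap's own z axis and vertical below 0.06 rad and contact force between the fingers and cap below 0.1 N and value of joint feed_knob below 0.3 rad), for 0.2 s.
At the end, for the whole second after the job is handed in: The cap stands upright on the gauge bed, seated in the V anvil (within 3 mm), held by the jaw against the anvil with 4 to 15 N, at rest and let go; the dial ring is where it was (its mark within 1.5 mm) (contact force between cap and anvil between 4 and 15 N and horizontal distance between cap and anvil below 0.003 m and z of cap in the frame of anvil below 0.003 m and angle between cap's own z axis and vertical below 0.06 rad and linear speed of cap below 0.01 m/s and distance of dial_mark from where it was at the start of the episode below 0.0015 m); the robot touches nothing.
It fails at once if the outer dial ring is turned (its mark moves more than 1.5 mm) (distance of dial_mark from where it was at the start of the episode above 0.0015 m).
It fails at once if the cap is pressed into the anvil with more than 20 N (contact force between cap and anvil above 20 N).
It fails at once if another moulding or the setting disc is moved more than 25 mm (distance of any of slim_cap, wide_cap, setting_disc from where it was at the start of the episode above 0.025 m).
It also fails if it takes over 72 s, if anything falls off the work surface, if the arm or the gripper's body presses on something with over 40 N, if the wrist force passes 120 N, or if a joint passes its speed limit or range.

## Robot

A 7-joint arm with a two-finger parallel gripper is mounted at the origin on the work surface. World frame = base frame: x ahead of the robot, y to its left, z up, the work surface at z = 0. Lengths are in m, angles in rad, forces in N, time in s.
With the tool pointing down it reaches from about 0.4 to 0.9 m from the base axis. Payload 5.5 kg.
Tool frame: the origin (TCP) lies midway between the tips of the shut fingers; the grasp point (between the pads) lies 19 mm behind it; x points along the fingers, y is the direction in which the jaws open and shut, and the axes are right-handed (so a half turn about x gives the same grasp; the last joint's range is limited). The gripper opens to 92 mm and grips with 3 to 60 N. Pads are 19 mm wide; open, the fingers measure 130 mm over their backs; the gripper's body (75 mm by 190 mm) begins 47 mm behind the grasp point.
Start: joints at [-0.884, 0.501, -0.427, 1.55, 0.221, 1.138, -0.21], TCP at [0.267, 0.593, 0.227] pointing down, gripper open.
Joint ranges: [-2.88, 2.88], [-0.31, 2.03], [-1.54, 1.56], [0.2, 2.42], [-1.41, 4.55], [0.19, 2.02], [-2.57, 2.57]. Speed limits (rad/s): [2.57, 2.57, 3.14, 3.14, 3.14, 3.14, 3.14].

## Interface

Orientations are given as a rotation vector (axis times angle).
In Python, from workcell import state, get_image, calibration, close_job gives the robot as it stands.
- The arm moves only by the tool carry_out, never from a script. Its argument "plan" is a list of rows, each an object with "translation": the shift along the tool's x, y, z in cm, a list of three; "twist": the turn about the tool's x in rad; "jaw": the finger opening in cm, from 0 to 9.18. In form: [{"translation": [dx, dy, dz], "twist": twist, "jaw": jaw}, ...]. A call has 1 to 12 rows; each row shifts and turns the commanded pose from where the row before left it, along the tool's axes as they then stand; what a row does not reach is not made up. A row lasts 1/12 s, in which the tool goes at most 41.7 mm and 7.16 degrees, less where a joint would pass 70% of its speed; a pose out of reach is approached as far as the arm can. A call with a gripper value outside its range is refused whole. The fingers move at their own pace and stop on an object; "squeeze" is the grip in N (left out, the last holds). Time passes only in rows, so rows that do not move let the fingers close. It gives the time, the measured TCP pose, the force and the opening at its end, in the units of the state.
- state(): the state, without advancing time (a new reading comes with each control period).
- get_image(name): name is "scene" or "top" or "wrist"; returns (picture, depth): 400x640x3 uint8, red, green, blue; 400x640 float32, m along the optical axis (not along the pixel's ray), 0 where there is no reading.
- calibration(name): a dict with "fx", "fy", "cx", "cy" (pixels), "dist" ([k1, k2, p1, p2, k3] as OpenCV has them; the pictures are not rectified), "R" (3x3) and "t" (3): a world point X has camera coordinates R X + t; the wrist camera has in their place "tool_from_camera" (4x4, takes a point from camera to tool coordinates, whose origin is the TCP and whose axes are the tool frame's). Camera axes: x right, y down, z forward; pixel columns grow to the right and rows downward; lengths in m; the calibration is good to about 2 mm. A picture is of the moment at which its call begins: read the wrist's pose just before it. calibration takes no time and is no camera call.
- close_job(): hands the job in, once; it reports no verdict.
The state is a dict: "time_s": time; "qpos": joint angles; "qvel": joint speeds; "effort": joint torques, N m; "position": TCP position; "tcp_rot": TCP orientation; "wrist_force": force on the tool from outside, world axes, zero at the start; "torque": the same for the moment, N m; "opening": opening from 0.0 (shut) to 1.0 (fully open).
Only numpy, scipy, OpenCV 4.12 (cv2) and the standard library are available. Lean on these libraries where they do the work, as an engineer would, in place of code of your own. Each camera call takes 0.05 s, during which the arm holds its last target.

## Working session

There is one attempt and no reset: what is moved stays moved. The work goes in short steps, Python scripts to look and compute and a tool call to move; the robot and the scene stay as the last step left them, time stands still between calls to the robot, and variables do not carry over. Pictures are saved under pics/ and viewed, and the job is handed in when it is done.

Besides the shell and the picture viewer there is one more tool, called after "Request:" as a command line: name --argument value ..., lists and objects as JSON in quotes. carry_out: Moves the arm, as the interface text tells. Its arguments: {"type":"object","properties":{"plan":{"type":"array","items":{"type":"object","properties":{"translation":{"type":"array","items":{"type":"number"}},"twist":{"type":"number"},"jaw":{"type":"number"}}}},"squeeze":{"type":"number"}},"required":["plan"]}

```bash
mkdir -p pics; ls
python3 - <<'E'
from workcell import state,get_image,calibration
import cv2
s=state()
for k,v in s.items(): print(k,v)
for n in ["scene","top","wrist"]:
    p,d=get_image(n); cv2.imwrite(f"pics/{n}0.png",p[:,:,::-1]); 
    import numpy as np; np.save(f"pics/{n}0.npy",d)
    print(n,calibration(n))
E
```

```text
pics
time_s 0.0
qpos [-0.88380489  0.50187172 -0.42679973  1.551443    0.2208111   1.13834096
 -0.21030415]
qvel [-9.63812002e-04 -7.64613709e-05 -1.65732016e-03 -1.50796635e-03
 -4.71239168e-04  1.67599299e-03  1.52685950e-03]
effort [-7.76582510e-05 -5.66574097e+01 -5.81566751e+00 -2.79122794e+01
 -6.83990680e-02  3.03735130e-02  1.74614743e-04]
position [0.26703914 0.59182797 0.22566709]
tcp_rot [ 0.33083176  1.54560497 -0.33390314]
wrist_force [-0.23214664 -0.66889743  0.23259295]
torque [0.03832073 0.02036109 0.0290598 ]
opening 1.0012016779138309
scene {'fx': 418.662300289449, 'fy': 418.662300289449, 'cx': 317.8341552032003, 'cy': 199.1341363414517, 'dist': array([0.03037585, 0.        , 0.        , 0.        , 0.        ]), 'R': array([[-0.47615287,  0.87924884, -0.01413923],
       [ 0.51103207,  0.26359023, -0.81814816],
       [-0.71562886, -0.39678919, -0.5748336 ]]), 't': array([ 0.14106575, -0.18758195,  1.33549814])}
top {'fx': 431.48386364800353, 'fy': 431.48386364800353, 'cx': 322.80867635807834, 'cy': 204.97887700810898, 'dist': array([0.02272679, 0.        , 0.        , 0.        , 0.        ]), 'R': array([[-8.57061954e-02, -9.96320353e-01,  4.49809270e-04],
       [-9.72084882e-01,  8.35224046e-02, -2.19260095e-01],
       [ 2.18415726e-01, -1.92292013e-02, -9.75666341e-01]]), 't': array([0.14418517, 0.49330607, 0.96098828])}
wrist {'fx': 314.20284931697825, 'fy': 314.20284931697825, 'cx': 320.1251147758823, 'cy': 198.30111414391848, 'dist': array([-0.05875159,  0.        ,  0.        ,  0.        ,  0.        ]), 'tool_from_camera': array([[ 3.68795210e-04, -2.78206064e-01,  9.60521343e-01,
        -1.59431406e-01],
       [ 9.99998516e-01,  1.71873393e-03,  1.13862683e-04,
         2.41729532e-04],
       [-1.68255791e-03,  9.60519876e-01,  2.78206285e-01,
        -7.45277238e-02],
       [ 0.00000000e+00,  0.00000000e+00,  0.00000000e+00,
         1.00000000e+00]])}
```

View pics/scene0.png

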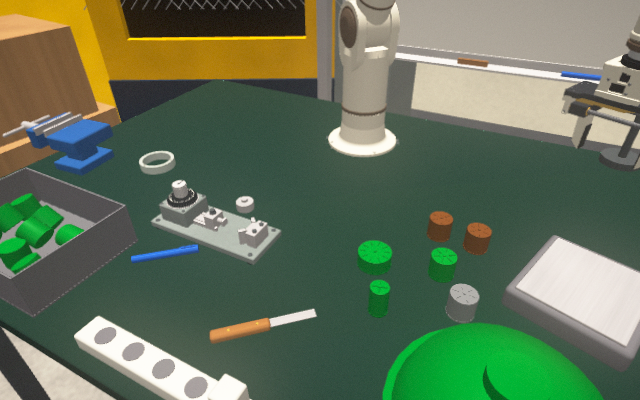

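View pics/top0.png

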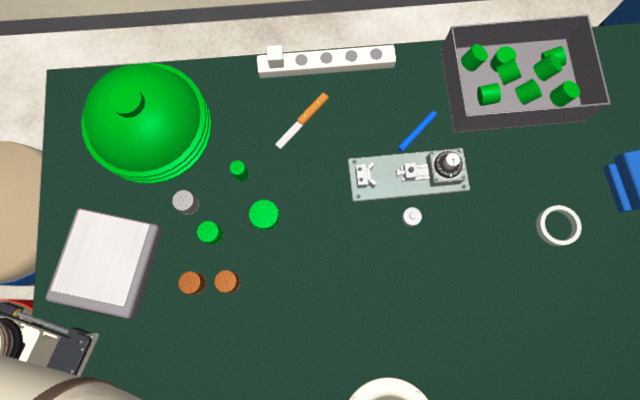

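View pics/wrist0.png

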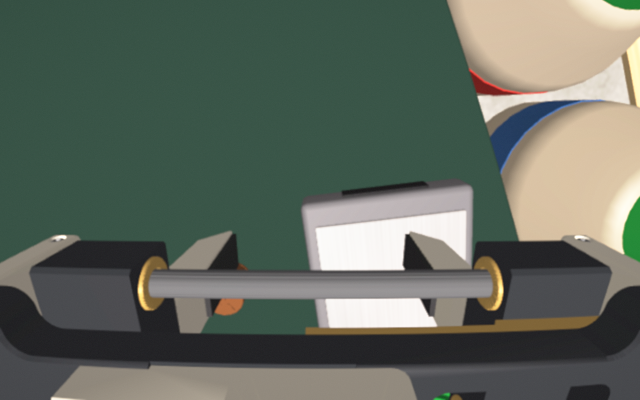

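The top view could offer these as the cap: green (207,232), green slim (238,169), green wide (264,214), grey (183,201), brown (190,283) and (226,281), and green ones lying in the bin (~(520,80)). My choice is (207,232), the medium green. I'll check it in close crops and measure.

```bash
cat > h.py <<'E'
import numpy as np, cv2
from scipy.spatial.transform import Rotation as Ro
from workcell import state,get_image,calibration
def K(c): return np.array([[c['fx'],0,c['cx']],[0,c['fy'],c['cy']],[0,0,1]])
def extr(name,s=None):
    c=calibration(name)
    if name!="wrist":
        R=np.array(c['R']); t=np.array(c['t']); return c,R.T,-R.T@t
    T=np.eye(4);T[:3,:3]=Ro.from_rotvec(s['tcp_rot']).as_matrix();T[:3,3]=s['position']
    M=T@np.array(c['tool_from_camera']); return c,M[:3,:3],M[:3,3]
def ray(name,uv,s=None):
    c,R,o=extr(name,s)
    p=cv2.undistortPoints(np.array(uv,float).reshape(-1,1,2),K(c),np.array(c['dist'])).reshape(-1,2)
    return o,(R@np.c_[p,np.ones(len(p))].T).T
def atz(name,uv,z,s=None):
    o,d=ray(name,uv,s); return o+d*((z-o[2])/d[:,2])[:,None]
def dep(name,uv,depth,s=None):
    o,d=ray(name,uv,s); uv=np.array(uv,int).reshape(-1,2)
    return o+d*depth[uv[:,1],uv[:,0]][:,None]
def proj(name,X,s=None):
    c,R,o=extr(name,s)
    rv=cv2.Rodrigues(R.T)[0]; return cv2.projectPoints(np.array(X,float).reshape(-1,1,3),rv,-R.T@o,K(c),np.array(c['dist']))[0].reshape(-1,2)
def crop(img,u0,v0,u1,v1,f,fn):
    cv2.imwrite(fn,cv2.resize(img[v0:v1,u0:u1],None,fx=f,fy=f,interpolation=cv2.INTER_CUBIC))
def mask_green(p):
    h=cv2.cvtColor(p,cv2.COLOR_RGB2HSV); return cv2.inRange(h,(50,180,80),(70,255,255))
E
python3 - <<'E'
from h import *
t=cv2.imread("pics/top0.png"); s=cv2.imread("pics/scene0.png")
crop(t,160,140,300,300,4,"pics/topcaps.png")
crop(t,340,140,480,235,5,"pics/topgauge.png")
d=np.load("pics/top0.npy")
for uv in [(207,232),(238,169),(264,214),(412,216),(450,162),(183,201)]:
    print(uv,dep("top",[uv],d)[0].round(4))
E
```

```text
(207, 232) [0.4634 0.375  0.0519]
(238, 169) [0.6061 0.2946 0.0644]
(264, 214) [0.4981 0.2427 0.036 ]
(412, 216) [ 0.4637 -0.1093  0.0322]
(450, 162) [ 0.5679 -0.1953  0.105 ]
(183, 201) [0.5433 0.4304 0.048 ]
```

View pics/topcaps.png

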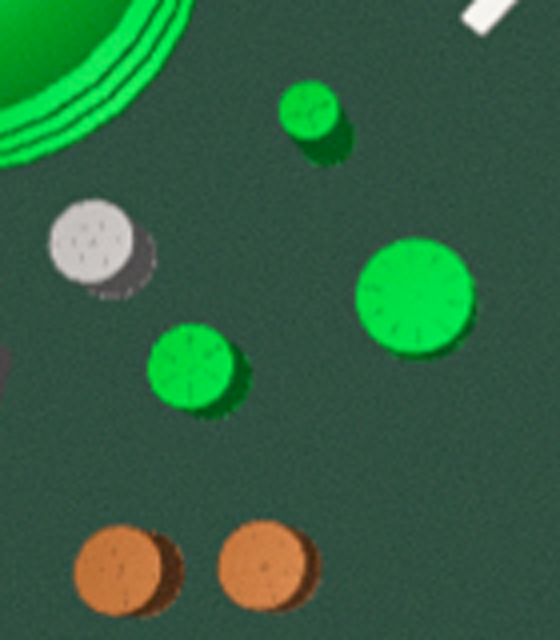

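View pics/topgauge.png

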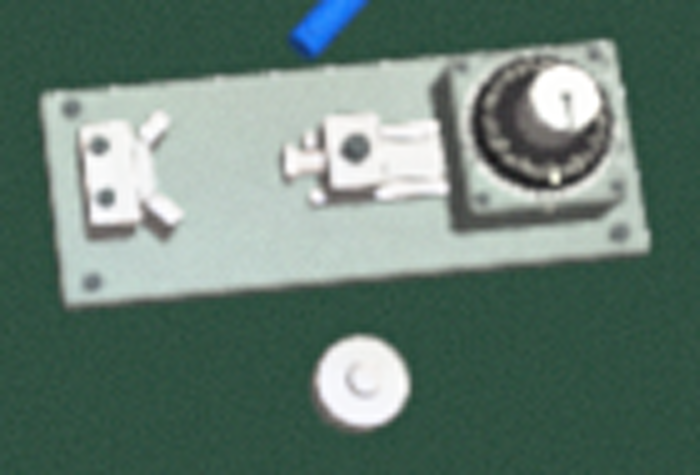

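The crop confirms (207.4,231.4) is the medium green cap, standing with its top at z≈0.05. The gauge lies with its anvil to the left (+y world) and the knob at the right; the setting disc is at (412,216).

Run:
```python
from h import *
f=lambda L,z:atz("top",[((u+.5)/5-.5+340,(v+.5)/5-.5+140) for u,v in L],z)
c=f([(42,93),(613,40),(650,248),(67,305)],0.02); print(c.round(4)); 
print([np.linalg.norm(c[i]-c[(i+1)%4]).round(4) for i in range(4)])
ctr=c.mean(0); 
ydir=(c[0]+c[3]-c[1]-c[2]);ydir/=np.linalg.norm(ydir); print("ctr",ctr,"yaw",np.arctan2(-ydir[0],ydir[1]))
xdir=(c[0]+c[1]-c[2]-c[3]);print("yawx",np.arctan2(xdir[1],xdir[0]))
yaw=np.arctan2(-ydir[0],ydir[1]); R=Ro.from_euler('z',yaw).as_matrix()
print("anvil",ctr[:2]+ (R@[0,.075,0])[:2],"knob",ctr[:2]+(R@[0,-.085,0])[:2])
print("knob meas",f([(565,97)],0.108),"cap",atz("top",[(207.4,231.4)],0.05))
# blob tools: cap in scene & top
t=cv2.imread("pics/top0.png")[:,:,::-1]; d=np.load("pics/top0.npy")
# point cloud of gauge
uu,vv=np.meshgrid(np.arange(340,485),np.arange(140,235)); uv=np.c_[uu.ravel(),vv.ravel()]
P=dep("top",uv,d); 
k=P[(P[:,2]>0.1)]; print("knob cloud",len(k),k.mean(0),(k.min(0)+k.max(0))/2)
b=P[(abs(P[:,2]-0.02)<0.006)]; 
r=cv2.minAreaRect(b[:,:2].astype(np.float32)*1000); print(r)
uu,vv=np.meshgrid(np.arange(190,230),np.arange(215,255)); uv=np.c_[uu.ravel(),vv.ravel()]
P=dep("top",uv,d);k=P[P[:,2]>0.046]; print("cap cloud",len(k),k.mean(0),(k.min(0)+k.max(0))/2,np.ptp(k,axis=0))
# scene
s=cv2.imread("pics/scene0.png"); crop(s,140,170,290,265,5,"pics/scgauge.png")
crop(s,350,220,490,330,5,"pics/sccap.png")
print(state()['time_s'])
```

```text
[[ 0.6255  0.0278  0.02  ]
 [ 0.6285 -0.2598  0.02  ]
 [ 0.5203 -0.2611  0.02  ]
 [ 0.5162  0.0263  0.02  ]]
[np.float64(0.2876), np.float64(0.1082), np.float64(0.2874), np.float64(0.1093)]
ctr [ 0.57262556 -0.11667767  0.02      ] yaw 0.012325460390242168
yawx 0.012752698415848826
anvil [ 0.57170118 -0.04168337] knob [ 0.5736732  -0.20167122]
knob meas [[ 0.57352552 -0.2011961   0.108     ]] cap [[0.46507325 0.37449771 0.05      ]]
knob cloud 202 [ 0.49244956 -0.11207528  0.36721365] [ 0.43552425 -0.04744455  0.57299557]
((553.7613525390625, -117.16014099121094), (219.0089874267578, 291.7240905761719), 0.8548305034637451)
cap cloud 342 [0.45862151 0.36735838 0.08132157] [0.38523967 0.26000296 0.54586343] [0.20648339 0.27814283 0.99967594]
0.15
```

View pics/scgauge.png

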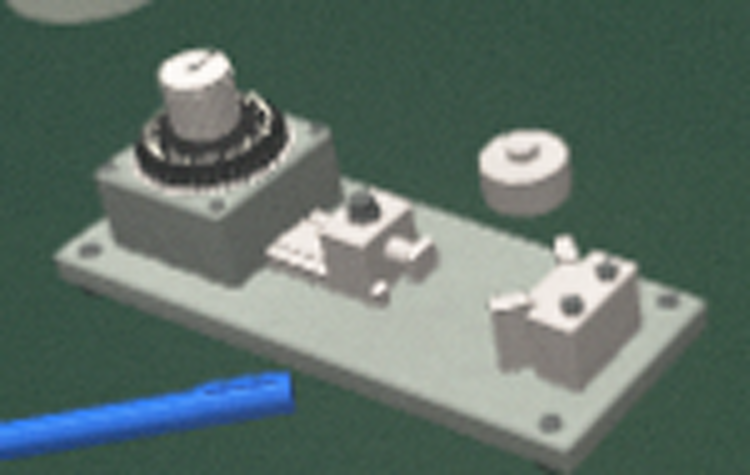

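View pics/sccap.png

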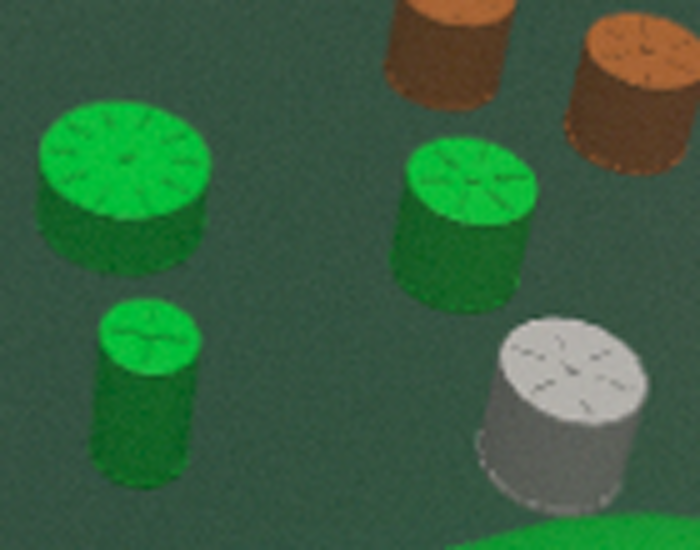

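Both views agree. The crop shows the cap, 5-spoked and of medium height, between the slim and wide ones. Next I'll cross-check with the scene camera and compute the first move.

Run:
```python
from h import *
g=lambda L,z,o:atz("scene",[((u+.5)/5-.5+o[0],(v+.5)/5-.5+o[1]) for u,v in L],z)
print("scene knob",g([(197,68)],.108,(140,170)).round(4),"cap",g([(472,181)],.05,(350,220)).round(4))
print("scene disc stub top",g([(523,152)],.03,(140,170)).round(4))
print("scene wide",g([(126,159)],.034,(350,220)).round(4),"slim",g([(150,337)],.062,(350,220)).round(4))
print("top wide",atz("top",[(160+415/4,140+297/4)],.034).round(4),"slim",atz("top",[(160+309/4,140+110/4)],.062).round(4))
s=state();print(Ro.from_rotvec(s['tcp_rot']).as_matrix().round(4),s['position'])
```

```text
scene knob [[ 0.5742 -0.2021  0.108 ]] cap [[0.4702 0.3756 0.05  ]]
scene disc stub top [[ 0.4745 -0.1071  0.03  ]]
scene wide [[0.5041 0.2457 0.034 ]] slim [[0.6161 0.2982 0.062 ]]
top wide [[0.4979 0.2436 0.034 ]] slim [[0.6107 0.2966 0.062 ]]
[[-7.000e-04  4.111e-01  9.116e-01]
 [-1.400e-03  9.116e-01 -4.111e-01]
 [-1.000e+00 -1.500e-03 -1.000e-04]] [0.26707553 0.59198964 0.22589773]
```

The top and scene views disagree by 5 mm in x on the cap, so I'll refine it with the wrist camera from above. First I twist the jaws onto the gauge's x axis.

Request:
carry_out --plan '[{"translation":[0,0,0],"twist":0.12,"jaw":9.18},{"translation":[0,0,0],"twist":0.12,"jaw":9.18},{"translation":[0,0,0],"twist":0.12,"jaw":9.18},{"translation":[0,0,0],"twist":0.12,"jaw":9.18},{"translation":[0,0,0],"twist":0.12,"jaw":9.18},{"translation":[0,0,0],"twist":0.12,"jaw":9.18},{"translation":[0,0,0],"twist":0.12,"jaw":9.18},{"translation":[0,0,0],"twist":0.12,"jaw":9.18},{"translation":[0,0,0],"twist":0.12,"jaw":9.18},{"translation":[0,0,0],"twist":0.055,"jaw":9.18}]'

```text
time_s: 0.98
position: [0.2671, 0.5923, 0.2263]
tcp_rot: [1.204, 1.212, -1.205]
wrist_force: [0.3, 0.3, -0.3]
opening: 0.998
```

Request:
carry_out --plan '[{"translation":[0.3,2.5,2.7],"twist":0,"jaw":9.18},{"translation":[0.3,2.5,2.7],"twist":0,"jaw":9.18},{"translation":[0.3,2.5,2.7],"twist":0,"jaw":9.18},{"translation":[0.3,2.5,2.7],"twist":0,"jaw":9.18},{"translation":[0.3,2.5,2.7],"twist":0,"jaw":9.18},{"translation":[0.3,2.5,2.7],"twist":0,"jaw":9.18},{"translation":[0.3,2.5,2.7],"twist":0,"jaw":9.18},{"translation":[0.3,2.5,2.7],"twist":0,"jaw":9.18},{"translation":[0,0,0],"twist":0,"jaw":9.18},{"translation":[0,0,0],"twist":0,"jaw":9.18},{"translation":[0,0,0],"twist":0,"jaw":9.18}]'

```text
time_s: 1.9
position: [0.4695, 0.379, 0.2024]
tcp_rot: [1.201, 1.215, -1.201]
wrist_force: [-0.8, 0.8, 0.0]
opening: 1.0
```

Run:
```python
from h import *
s=state();print(s['time_s'],s['position'],s['qpos'].round(3),Ro.from_rotvec(s['tcp_rot']).as_matrix().round(4))
p,d=get_image("wrist"); cv2.imwrite("pics/w1.png",p[:,:,::-1])
print(proj("wrist",[[.4675,.375,.05]],s))
```

```text
1.9 [0.46950879 0.37897523 0.20243909] [-0.637  0.411 -0.111  1.705  0.051  1.028 -0.754] [[-9.000e-04  9.999e-01  1.140e-02]
 [ 2.000e-04  1.140e-02 -9.999e-01]
 [-1.000e+00 -9.000e-04 -2.000e-04]]
[[317.5945342  187.60237241]]
```

View pics/w1.png

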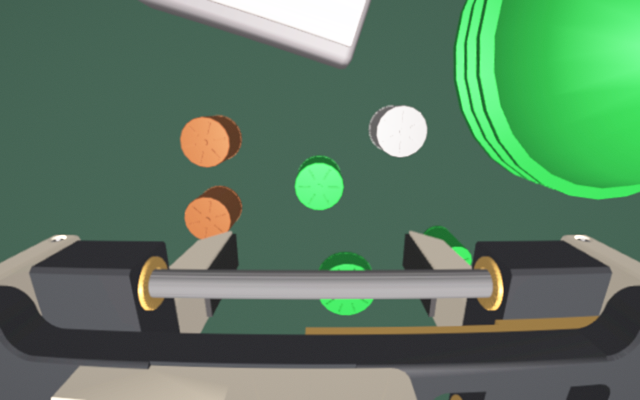

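The wrist view shows the target cap's top at (319,187), between the jaws. The prediction from the averaged estimate was (317.6,187.6), so they agree.

Run:
```python
from h import *
s=state()
t=cv2.imread("pics/w1.png")
crop(t,280,140,360,220,7,"pics/w1c.png")
for uv in [(319,187),(319.3,185.5)]: print(atz("wrist",[uv],.05,s))
```

```text
[[0.4681909  0.37667741 0.05      ]]
[[0.46847507 0.37826141 0.05      ]]
```

View pics/w1c.png

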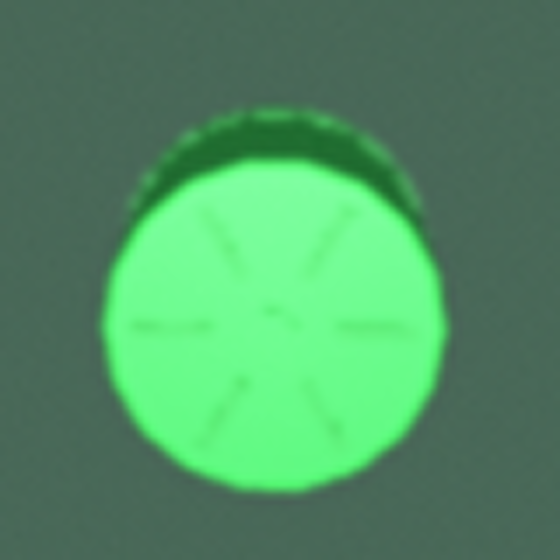

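Request:
carry_out --plan '[{"translation":[3.2,-0.15,0.2],"twist":0,"jaw":9.18},{"translation":[3.2,0,0],"twist":0,"jaw":9.18},{"translation":[3.2,0,0],"twist":0,"jaw":9.18},{"translation":[3.2,0,0],"twist":0,"jaw":9.18},{"translation":[3.2,0,0],"twist":0,"jaw":9.18},{"translation":[2.8,0,0],"twist":0,"jaw":9.18},{"translation":[0,0,0],"twist":0,"jaw":9.18},{"translation":[0,0,0],"twist":0,"jaw":9.18}]'

```text
time_s: 2.62
position: [0.4659, 0.3775, 0.0134]
tcp_rot: [1.195, 1.217, -1.202]
wrist_force: [-0.1, -0.7, 0.4]
opening: 0.997
```

Run:
```python
from h import *
s=state();print(s['time_s'],s['position'],s['wrist_force'])
p,d=get_image("wrist"); cv2.imwrite("pics/w2.png",p[:,:,::-1])
```

```text
2.6167 [0.46585294 0.37750932 0.01344451] [-0.09094905 -0.65296407  0.39615714]
```

View pics/w2.png

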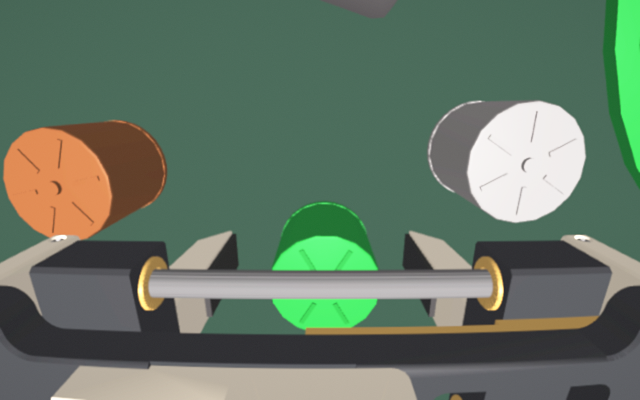

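The cap sits between the jaws, at about (326,265). I'll close on it at 12 N.

Request:
carry_out --plan '[{"translation":[0,0,0],"twist":0,"jaw":4.0},{"translation":[0,0,0],"twist":0,"jaw":4.0},{"translation":[0,0,0],"twist":0,"jaw":4.0},{"translation":[0,0,0],"twist":0,"jaw":4.0},{"translation":[0,0,0],"twist":0,"jaw":4.0},{"translation":[0,0,0],"twist":0,"jaw":4.0},{"translation":[0,0,0],"twist":0,"jaw":4.0},{"translation":[0,0,0],"twist":0,"jaw":4.0}]' --squeeze 12

```text
time_s: 3.33
position: [0.4685, 0.3769, 0.015]
tcp_rot: [1.201, 1.215, -1.2]
wrist_force: [-0.9, -1.1, 2.4]
opening: 0.543
```

Run:
```python
from h import *
s=state();print(s['time_s'],s['position'],s['wrist_force'],s['opening']*.0918)
p,d=get_image("wrist"); cv2.imwrite("pics/w3.png",p[:,:,::-1])
```

```text
3.3333 [0.46847027 0.37692318 0.01495387] [-0.85114983 -1.13854669  2.36402125] 0.049850224247285815
```

View pics/w3.png

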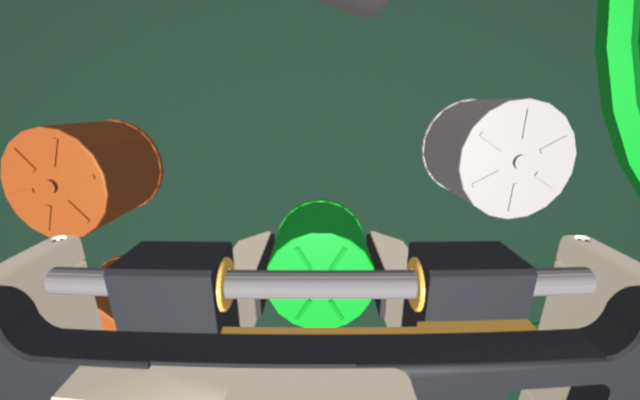

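Run:
```python
from h import *
s=state()
t=cv2.imread("pics/w3.png"); crop(t,250,190,390,340,4,"pics/w3c.png")
for uv in [(321,280),(321,233),(321,327)]: print(atz("wrist",[uv],.05,s))
Pm=[]
T=Ro.from_rotvec(s['tcp_rot']).as_matrix()
for dz in (-.004,0,.004):
  print(dz,[proj("wrist",s['position']+T@np.array([-(0.05-s['position'][2]),0,dz+r]),s).round(1) for r in(-.025,0,.025)])
```

```text
[[0.46953335 0.37781631 0.05      ]]
[[0.46920668 0.40050227 0.05      ]]
[[0.46989894 0.35250766 0.05      ]]
-0.004 [array([[318.6, 221.1]]), array([[318.6, 273.9]]), array([[318.6, 321. ]])]
0 [array([[318.6, 229.9]]), array([[318.6, 281.8]]), array([[318.6, 328. ]])]
0.004 [array([[318.6, 238.6]]), array([[318.6, 289.5]]), array([[318.6, 334.9]])]
```

View pics/w3c.png

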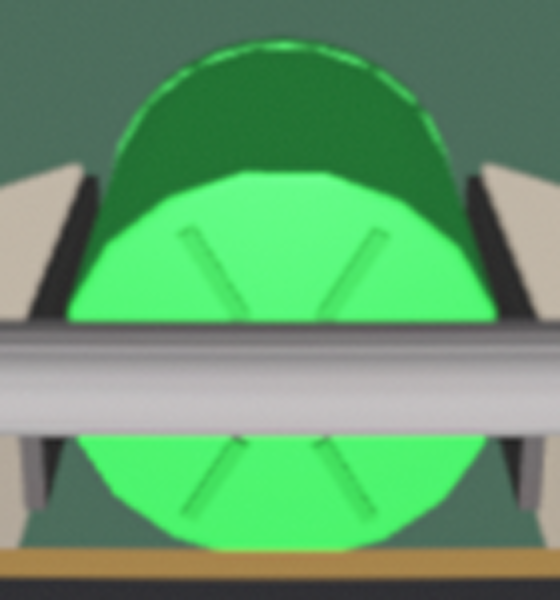

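The cap is gripped with its centre within about 1 mm of the TCP axis, and the opening reads 49.9 mm, which matches its diameter. I'll lift, carry it over towards the gauge and look again.

Request:
carry_out --plan '[{"translation":[-2.0,0,0],"twist":0,"jaw":4.0},{"translation":[-3.5,0,0],"twist":0,"jaw":4.0},{"translation":[-3.5,0,0],"twist":0,"jaw":4.0},{"translation":[-3.5,0,0],"twist":0,"jaw":4.0},{"translation":[-3.5,0,0],"twist":0,"jaw":4.0},{"translation":[0,0,0],"twist":0,"jaw":4.0}]'

```text
time_s: 3.88
position: [0.472, 0.3801, 0.1824]
tcp_rot: [1.211, 1.214, -1.19]
wrist_force: [1.3, 1.7, -0.4]
opening: 0.541
```

Request:
carry_out --plan '[{"translation":[0,0.4,1.7],"twist":0,"jaw":4.0},{"translation":[0,0.8,3.4],"twist":0,"jaw":4.0},{"translation":[0,0.8,3.4],"twist":0,"jaw":4.0},{"translation":[0,0.8,3.4],"twist":0,"jaw":4.0},{"translation":[0,0.8,3.4],"twist":0,"jaw":4.0},{"translation":[0,0.8,3.4],"twist":0,"jaw":4.0},{"translation":[0,0.8,3.4],"twist":0,"jaw":4.0},{"translation":[0,0.8,3.4],"twist":0,"jaw":4.0},{"translation":[0,0.8,3.4],"twist":0,"jaw":4.0},{"translation":[0,0.8,3.4],"twist":0,"jaw":4.0},{"translation":[0,0.8,3.4],"twist":0,"jaw":4.0},{"translation":[0,0.8,3.4],"twist":0,"jaw":4.0}]'

```text
time_s: 4.88
position: [0.565, -0.0146, 0.1743]
tcp_rot: [1.2, 1.215, -1.201]
wrist_force: [0.6, 0.6, -0.5]
opening: 0.543
```

Request:
carry_out --plan '[{"translation":[0,0.6,3.2],"twist":0,"jaw":4.0},{"translation":[0,0,0],"twist":0,"jaw":4.0},{"translation":[0,0,0],"twist":0,"jaw":4.0},{"translation":[0,0,0],"twist":0,"jaw":4.0}]'

```text
time_s: 5.22
position: [0.5711, -0.0444, 0.1742]
tcp_rot: [1.201, 1.216, -1.201]
wrist_force: [-0.1, 0.0, -0.4]
opening: 0.542
```

Run:
```python
from h import *
s=state();print(s['time_s'],s['position'],s['wrist_force'],s['opening']*.0918,s['qpos'].round(2)); print(Ro.from_rotvec(s['tcp_rot']).as_matrix().round(4))
p,d=get_image("wrist"); cv2.imwrite("pics/w4.png",p[:,:,::-1])
p,d=get_image("top"); cv2.imwrite("pics/t4.png",p[:,:,::-1])
```

```text
5.2167 [ 0.57106335 -0.04440573  0.17416272] [-0.1006902   0.04882214 -0.37300465] 0.049796152916543795 [-0.    0.39  0.04  1.81 -0.02  0.94  0.06]
[[-9.000e-04  9.999e-01  1.170e-02]
 [ 7.000e-04  1.170e-02 -9.999e-01]
 [-1.000e+00 -9.000e-04 -7.000e-04]]
```

View pics/w4.png

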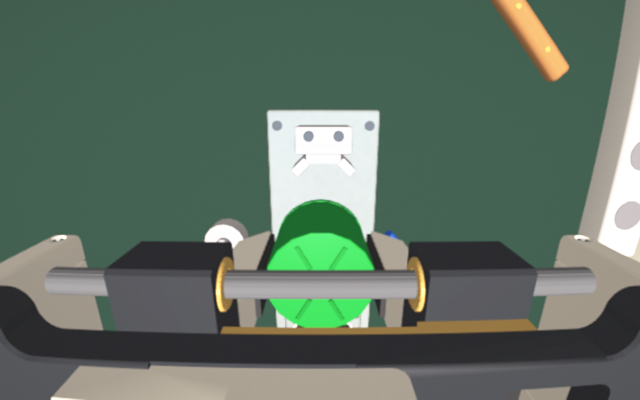

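The wrist view shows the gauge below the held cap: the anvil block is at (323,140), with V arm tips at (298,166) and (350,166). I'll measure in a crop.

Run:
```python
from h import *
t=cv2.imread("pics/w4.png"); crop(t,255,95,395,215,5,"pics/w4c.png")
```

```text
(no output)
```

View pics/w4c.png

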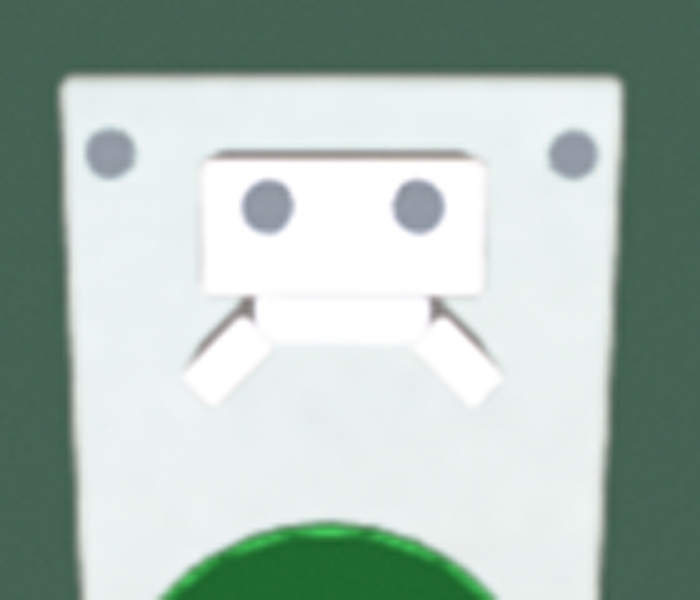

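Run:
```python
from h import *
s=state(); T=Ro.from_rotvec(s['tcp_rot']).as_matrix()
f=lambda L,z:atz("wrist",[((u+.5)/5-.5+255,(v+.5)/5-.5+95) for u,v in L],z,s)
tips=f([(215,405),(475,405)],.056); bed=f([(60,77),(623,77)],.02)
print("tips",tips.round(4),np.linalg.norm(tips[1]-tips[0])); print("bed",bed.round(4),np.linalg.norm(bed[1]-bed[0]))
R=Ro.from_euler('z',.0120).as_matrix()
a1=tips.mean(0)-R@[0,.012,0]; a2=bed.mean(0)-R@[0,.145-.075,0]
print("yaw",np.arctan2(*(bed[1]-bed[0])[1::-1]),"anvil",a1,a2)
# cap bottom/top as seen: where wrist camera says held cap is
for dz in(-.002,0,.002):
  zt=.05-.01495
  print(dz,proj("wrist",s['position']+T@np.array([-zt,0,dz-.025]),s),proj("wrist",s['position']+T@np.array([.01495,0,dz-.025]),s))
```

```text
tips [[ 0.5512 -0.0273  0.056 ]
 [ 0.5981 -0.0266  0.056 ]] 0.04691982161060268
bed [[0.5188 0.0294 0.02  ]
 [0.6277 0.0312 0.02  ]] 0.10895138989208748
yaw 0.016398699382779734 anvil [ 0.57476362 -0.03893499  0.056     ] [ 0.57406207 -0.03973337  0.02      ]
-0.002 [[318.60114961 225.51309002]] [[319.01393638 194.10677031]]
0 [[318.59982687 229.91693648]] [[319.01150941 197.44636326]]
0.002 [[318.59855054 234.28199191]] [[319.00911193 200.76554726]]
```

In the wrist view, the cap in hand is at y≈-0.0456 and the anvil origin at ≈(0.573,-0.039), after correcting for a 1.2 mm wrist-camera x bias. The corrected top view agrees. I'll aim about 4 mm short: +2 mm in x and +2 mm in world y, then descend to 5 mm above the bed.

Request:
carry_out --plan '[{"translation":[2.0,0.2,-0.2],"twist":0,"jaw":4.0},{"translation":[3.0,0,0],"twist":0,"jaw":4.0},{"translation":[3.0,0,0],"twist":0,"jaw":4.0},{"translation":[2.4,0,0],"twist":0,"jaw":4.0},{"translation":[1.5,0,0],"twist":0,"jaw":4.0},{"translation":[1.0,0,0],"twist":0,"jaw":4.0},{"translation":[0.5,0,0],"twist":0,"jaw":4.0},{"translation":[0,0,0],"twist":0,"jaw":4.0},{"translation":[0,0,0],"twist":0,"jaw":4.0},{"translation":[0,0,0],"twist":0,"jaw":4.0}]'

```text
time_s: 6.15
position: [0.5734, -0.0424, 0.0411]
tcp_rot: [1.2, 1.215, -1.2]
wrist_force: [0.5, -2.0, -1.0]
opening: 0.545
```

Run:
```python
from h import *
s=state();print(s['time_s'],s['position'],s['wrist_force'],s['opening']*.0918); print(Ro.from_rotvec(s['tcp_rot']).as_matrix().round(4))
p,d=get_image("wrist"); cv2.imwrite("pics/w5.png",p[:,:,::-1])
p,d=get_image("scene"); crop(p[:,:,::-1],140,130,300,270,4,"pics/s5c.png")
```

```text
6.15 [ 0.57339376 -0.04242585  0.0410758 ] [ 0.49633919 -1.95064811 -1.02753882] 0.04999899054211597
[[-0.000e+00  9.999e-01  1.270e-02]
 [ 1.000e-04  1.270e-02 -9.999e-01]
 [-1.000e+00 -0.000e+00 -1.000e-04]]
```

View pics/w5.png

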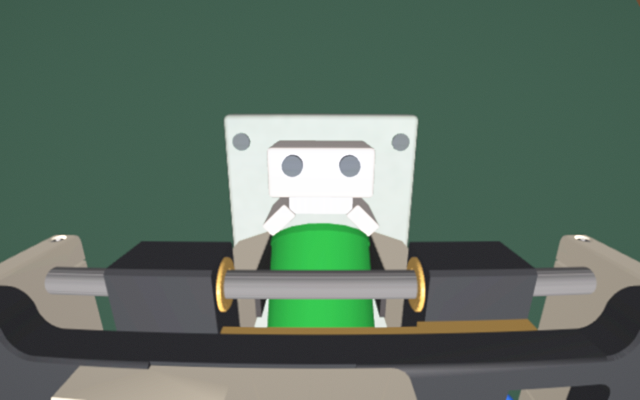

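View pics/s5c.png

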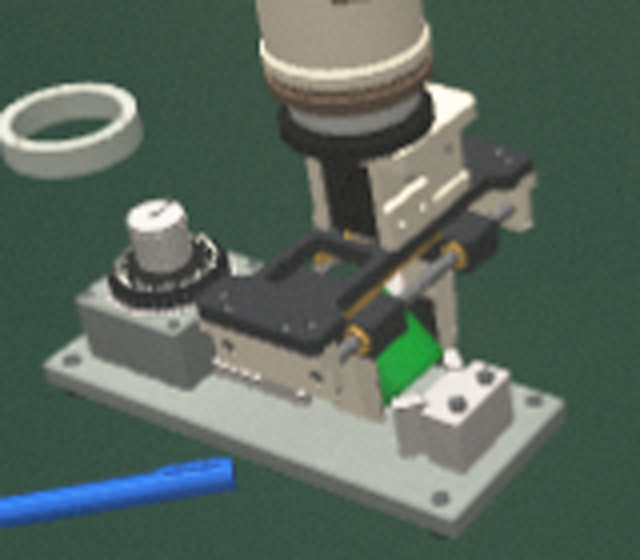

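The cap is centred on the V: block centre u≈321, cap u≈320. There may be a 2 N force in y, so I'll check whether it touches before lowering further.

Request:
carry_out --plan '[{"translation":[0,0,0],"twist":0,"jaw":4.0},{"translation":[0,0,0],"twist":0,"jaw":4.0}]'

```text
time_s: 6.42
position: [0.5735, -0.0425, 0.0411]
tcp_rot: [1.201, 1.215, -1.2]
wrist_force: [-1.4, -1.6, 0.5]
opening: 0.541
```

Run:
```python
from h import *
s=state();print(s['time_s'],s['position'],s['wrist_force'],s['torque'])
T=Ro.from_rotvec(s['tcp_rot']).as_matrix()
t=cv2.imread("pics/w5.png"); crop(t,220,110,420,260,4,"pics/w5c.png")
```

```text
6.4167 [ 0.57350925 -0.04249949  0.04111803] [-1.37526712 -1.62139063  0.54675996] [-0.45492583  0.33675117  0.06140291]
```

View pics/w5c.png

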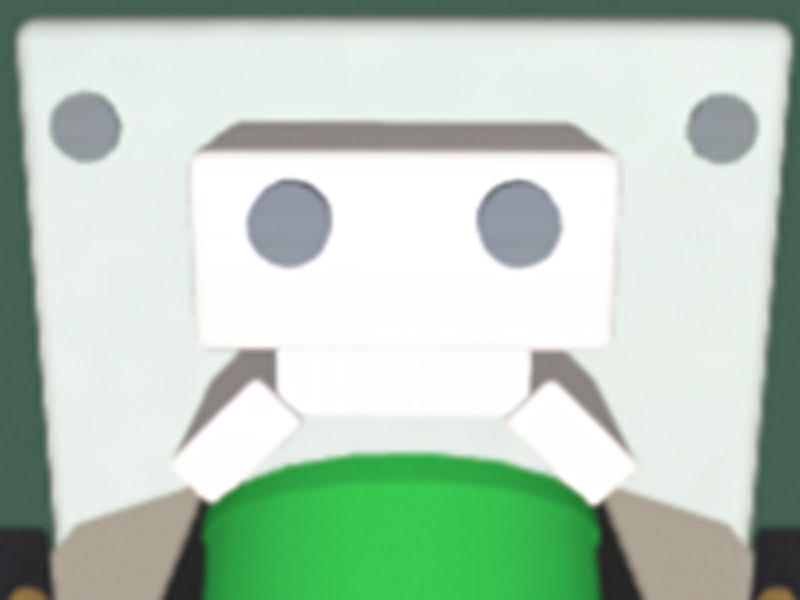

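Run:
```python
from h import *
s=state(); T=Ro.from_rotvec(s['tcp_rot']).as_matrix()
f=lambda L,z:atz("wrist",[((u+.5)/4-.5+220,(v+.5)/4-.5+110) for u,v in L],z,s)
tips=f([(212,502),(596,505)],.056); bed=f([(18,22),(790,20)],.02)
print("tips",tips.round(4),np.linalg.norm(tips[1]-tips[0])); print("bed",bed.round(4),np.linalg.norm(bed[1]-bed[0]))
R=Ro.from_euler('z',.0124).as_matrix()
print((tips.mean(0)-R@[0,.012,0]).round(4),(bed.mean(0)-R@[0,.07,0]).round(4))
# screws on anvil top, bottom back edge of cap (crop 400,455)
zb=s['position'][2]-.01495
print("cap back edge seen",f([(400,453)],zb), "tcp",s['position'])
```

```text
tips [[ 0.5504 -0.0287  0.056 ]
 [ 0.5981 -0.0285  0.056 ]] 0.04773100091003656
bed [[0.5194 0.028  0.02  ]
 [0.6276 0.0298 0.02  ]] 0.1082225438236544
[ 0.5744 -0.0406  0.056 ] [ 0.5743 -0.0411  0.02  ]
cap back edge seen [[ 0.57377398 -0.03313818  0.02616803]] tcp [ 0.57350925 -0.04249949  0.04111803]
```

The held cap looks wrong in this view: its top spokes are no longer visible, and the scene crop shows a slanted green shape. It may have pivoted between the pads, so I'll look closer before going on.

Run:
```python
from h import *
t=cv2.imread("pics/w5.png"); a=cv2.resize(t[200:340,240:400],None,fx=5,fy=4,interpolation=cv2.INTER_CUBIC); cv2.imwrite("pics/w5d.png",a)
p,d=get_image("scene"); crop(p[:,:,::-1],215,190,275,250,10,"pics/s5d.png")
np.save("pics/s5.npy",d)
print(dep("scene",[(242,219),(240,225),(245,215),(244,222)],d).round(4))
```

```text
[[ 0.581  -0.0275  0.0733]
 [ 0.5904 -0.027   0.0639]
 [ 0.5673 -0.0297  0.0739]
 [ 0.5826 -0.0217  0.0684]]
```

View pics/w5d.png

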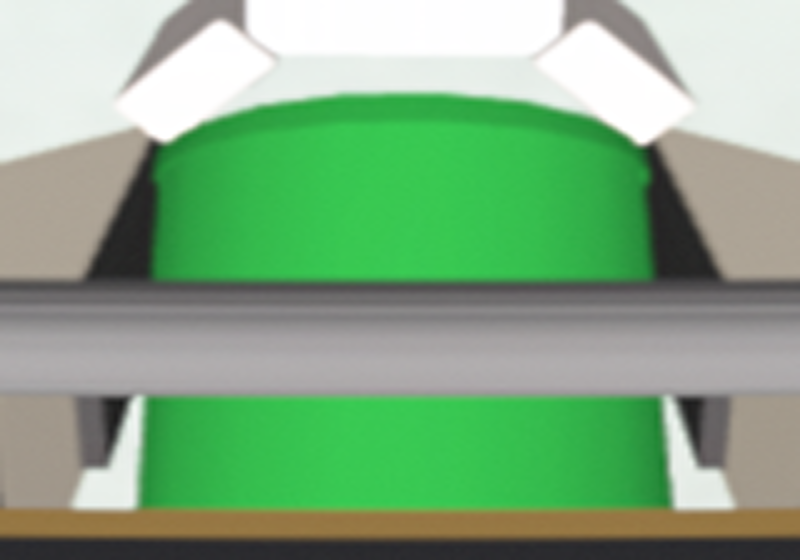

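View pics/s5d.png

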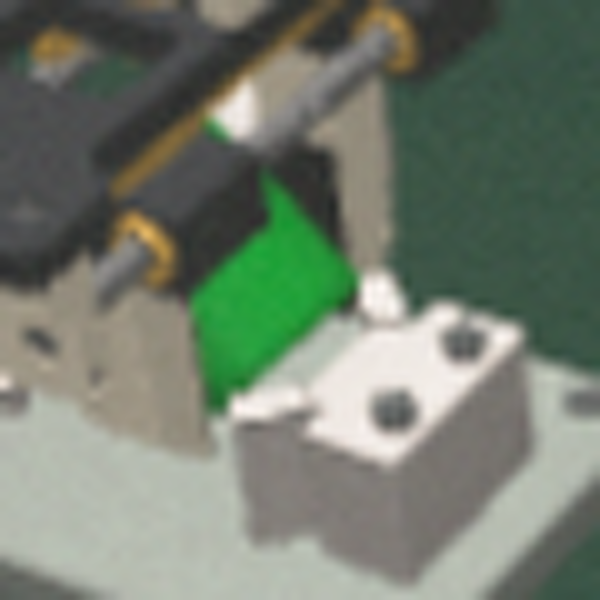

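Run:
```python
from h import *
s=state(); p0=s['position']; T=Ro.from_rotvec(s['tcp_rot']).as_matrix()
c=np.array([p0[0],p0[1],p0[2]+.019])
# pivot on cap axis at h above bottom; gauge-frame +y tilt
def capw(th,h=.034,r=.025,dz=-.001):
    o=c+np.array([0,dz,0]); ax=np.array([0,-np.sin(th),np.cos(th)]); e1=np.array([1,0,0]);e2=np.cross(ax,e1)
    a=np.linspace(0,2*np.pi,40)
    ring=lambda z:o+ax*z+r*(np.cos(a)[:,None]*e1+np.sin(a)[:,None]*e2)
    return ring(-h),ring(.05-h)
img=cv2.imread("pics/w5.png")
for th,col in((50,(0,0,255)),(70,(255,0,0)),(90,(0,255,255))):
    b,t=capw(np.radians(th)); q=proj("wrist",b,s); print(th,"wrist bottom ring v min",q[:,1].min().round(1),"u range",q[:,0].min().round(1),q[:,0].max().round(1),"zmin",b[:,2].min().round(4),"ymax",b[:,1].max().round(4))
    cv2.polylines(img,[np.round(q).astype(int)],True,col,1)
    q=proj("scene",b); print("  scene",q.min(0).round(1),q.max(0).round(1))
cv2.imwrite("pics/w5o.png",cv2.resize(img[180:340,220:420],None,fx=4,fy=3.5))
d=np.load("pics/s5.npy")
sc,_=get_image("scene"); m=mask_green(sc)
v,u=np.where(m[205:235,230:256]>0); uv=np.c_[u+230,v+205]; P=dep("scene",uv,d)
P=P[(abs(P[:,1]+.03)<.04)&(P[:,2]<.12)]
print(len(P)); 
A=np.c_[P[:,:2],np.ones(len(P))]; 
for i in range(0,len(P),max(1,len(P)//25)): print(P[i].round(4))
```

```text
50 wrist bottom ring v min 182.7 u range 273.0 366.1 zmin 0.0191 ymax -0.0014
  scene [241.2 223.3] [258.2 239.3]
70 wrist bottom ring v min 194.3 u range 269.6 369.8 zmin 0.025 ymax -0.003
  scene [244.2 218.5] [258.5 238.1]
90 wrist bottom ring v min 187.8 u range 265.6 373.8 zmin 0.0351 ymax -0.0095
  scene [244.5 213.1] [258.5 235.6]
145
[ 0.5587 -0.0409  0.0777]
[ 0.5652 -0.0359  0.0784]
[ 0.5683 -0.0335  0.0786]
[ 0.5749 -0.0336  0.0804]
[ 0.5649 -0.0286  0.0753]
[ 0.5714 -0.0317  0.076 ]
[ 0.5573 -0.0301  0.067 ]
[ 0.5772 -0.0296  0.078 ]
[ 0.5649 -0.0266  0.0707]
[ 0.5821 -0.0312  0.0781]
[ 0.5716 -0.0268  0.0724]
[ 0.588  -0.0373  0.0773]
[ 0.582  -0.0289  0.0761]
[ 0.5724 -0.0237  0.0714]
[ 0.5877 -0.0353  0.0751]
[ 0.581  -0.0275  0.0733]
[ 0.5713 -0.0222  0.0685]
[ 0.5885 -0.0321  0.0742]
[ 0.581  -0.0251  0.0714]
[ 0.5925 -0.0372  0.0724]
[ 0.5844 -0.0308  0.0691]
[ 0.5793 -0.0215  0.0689]
[ 0.5896 -0.0292  0.0706]
[ 0.5826 -0.0217  0.0684]
[ 0.5905 -0.0289  0.0687]
[ 0.5847 -0.0203  0.0677]
[ 0.5896 -0.0273  0.0659]
[ 0.5952 -0.0281  0.0669]
[ 0.5949 -0.0317  0.0627]
```

View pics/w5o.png

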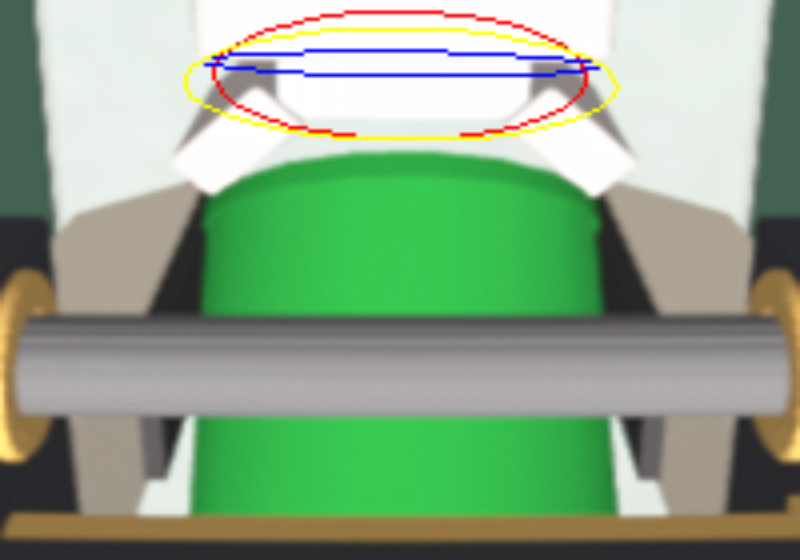

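The cap did pivot, by about 45°, and it slid up in the grip. Its rim caught the V tips on the way down. The readings after the fast lift showed 3–4 mm of tracking error, so 3 cm per row was too fast near the V. To recover, I'll squeeze firmer, lift slowly, go to free bench beyond the gauge, stand the cap flat there and regrasp it.

Request:
carry_out --plan '[{"translation":[0,0,0],"twist":0,"jaw":4.0},{"translation":[0,0,0],"twist":0,"jaw":4.0},{"translation":[-0.4,0,0.05],"twist":0,"jaw":4.0},{"translation":[-0.6,0,0.05],"twist":0,"jaw":4.0},{"translation":[-0.9,0,0],"twist":0,"jaw":4.0},{"translation":[-1.2,0,0],"twist":0,"jaw":4.0},{"translation":[-1.5,0,0],"twist":0,"jaw":4.0},{"translation":[-1.5,0,0],"twist":0,"jaw":4.0},{"translation":[-1.5,0,0],"twist":0,"jaw":4.0},{"translation":[-1.0,0,0],"twist":0,"jaw":4.0},{"translation":[-0.5,0,0],"twist":0,"jaw":4.0},{"translation":[0,0,0],"twist":0,"jaw":4.0}]' --squeeze 25

```text
time_s: 7.52
position: [0.5746, -0.0438, 0.1336]
tcp_rot: [1.202, 1.213, -1.198]
wrist_force: [0.1, 0.7, -1.0]
opening: 0.542
```

Run:
```python
from h import *
s=state();print(s['time_s'],s['position'],s['wrist_force'],s['opening']*.0918)
p,d=get_image("wrist"); cv2.imwrite("pics/w6.png",p[:,:,::-1])
p,d=get_image("scene"); crop(p[:,:,::-1],160,120,300,250,5,"pics/s6.png")
```

```text
7.5167 [ 0.5746245  -0.04378838  0.13360922] [ 0.10633726  0.70367289 -0.99068305] 0.049725787954583954
```

View pics/w6.png

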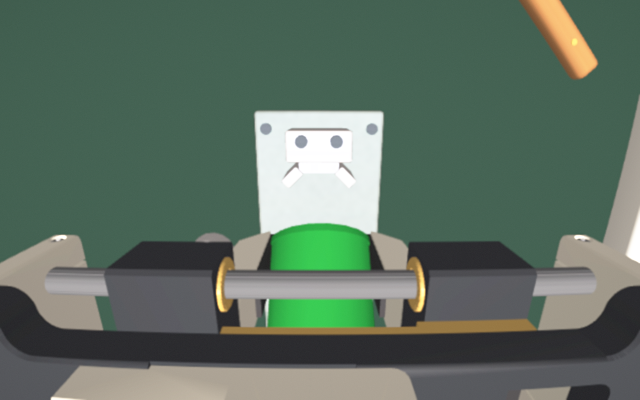

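View pics/s6.png

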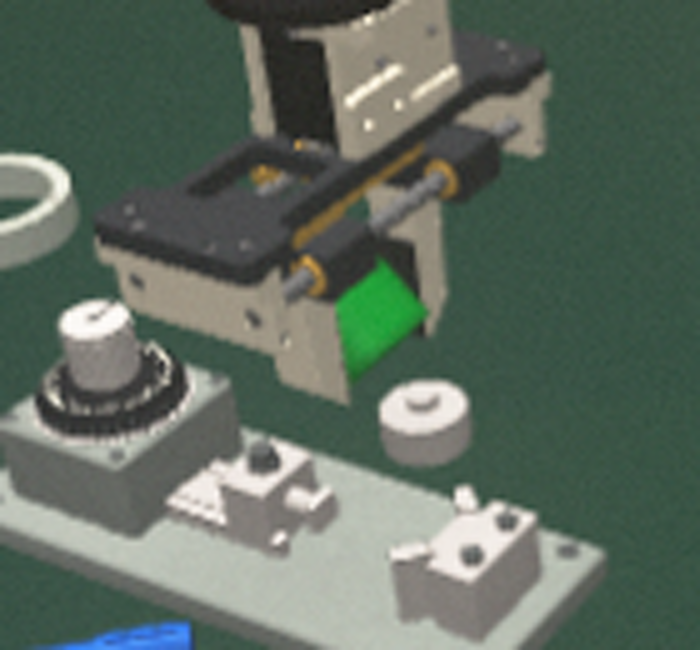

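The cap is held tilted about 45° (bottom toward +y) and is clear of the gauge; nothing else has moved. I'll take it to free bench at y≈0.12.

Request:
carry_out --plan '[{"translation":[0,0,-0.5],"twist":0,"jaw":4.0},{"translation":[0,0,-1.2],"twist":0,"jaw":4.0},{"translation":[0,0,-1.8],"twist":0,"jaw":4.0},{"translation":[0,0,-1.8],"twist":0,"jaw":4.0},{"translation":[0,0,-1.8],"twist":0,"jaw":4.0},{"translation":[0,0,-1.8],"twist":0,"jaw":4.0},{"translation":[0,0,-1.8],"twist":0,"jaw":4.0},{"translation":[0,0,-1.8],"twist":0,"jaw":4.0},{"translation":[0,0,-1.8],"twist":0,"jaw":4.0},{"translation":[0,0,-1.2],"twist":0,"jaw":4.0},{"translation":[0,0,-0.5],"twist":0,"jaw":4.0},{"translation":[0,0,0],"twist":0,"jaw":4.0}]'

```text
time_s: 8.62
position: [0.5709, 0.1184, 0.1312]
tcp_rot: [1.198, 1.217, -1.198]
wrist_force: [0.8, -0.3, -0.8]
opening: 0.535
```

Run:
```python
from h import *
s=state();print(s['time_s'],s['position'],s['wrist_force'],s['opening']*.0918)
p,d=get_image("scene"); crop(p[:,:,::-1],200,120,360,280,4,"pics/s7.png")
p=p[:,:,::-1]; m=mask_green(p[:,:,::-1].copy())
v,u=np.where(m[150:230,260:330]>0); uv=np.c_[u+260,v+150]; P=dep("scene",uv,d); P=P[(abs(P[:,0]-.573)<.04)&(P[:,2]>.05)]
P=P[abs(P[:,0]-s['position'][0])<.006]
print(len(P)); A=np.polyfit(P[:,1],P[:,2],1); print(A, P[:,1].min(),P[:,1].max(),P[:,2].min(),P[:,2].max())
```

```text
8.6167 [0.5708756  0.11839941 0.1312156 ] [ 0.8249982  -0.30105114 -0.79426746] 0.04907954719699371
36
[-0.89187923  0.28289149] 0.1289432312473388 0.14082143658048674 0.15684540830072896 0.1678981814537448
```

View pics/s7.png

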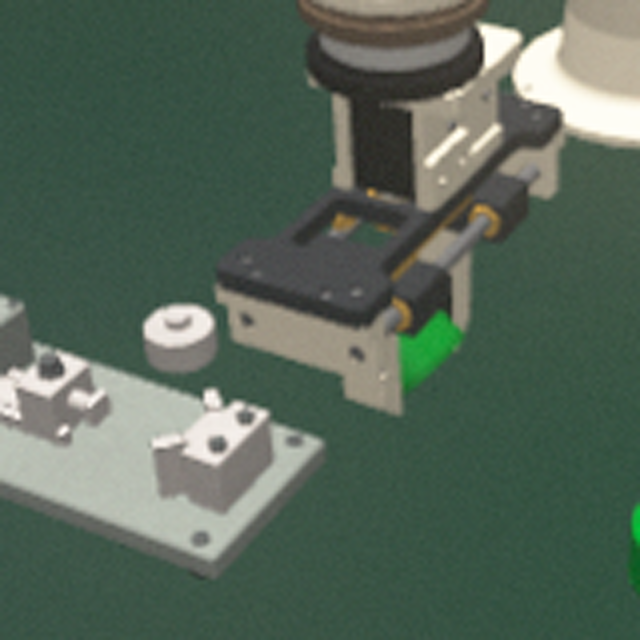

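Tilt is about 48°, gripped roughly 13 mm above its bottom. The lowest rim is about 12 mm below the fingertips and offset to -y, so pressing gently on the bench will right it. I'll lower to just above contact.

Request:
carry_out --plan '[{"translation":[0.5,0,0],"twist":0,"jaw":4.0},{"translation":[1.2,0,0],"twist":0,"jaw":4.0},{"translation":[1.6,0,0],"twist":0,"jaw":4.0},{"translation":[1.6,0,0],"twist":0,"jaw":4.0},{"translation":[1.6,0,0],"twist":0,"jaw":4.0},{"translation":[1.5,0,0],"twist":0,"jaw":4.0},{"translation":[1.2,0,0],"twist":0,"jaw":4.0},{"translation":[0.9,0,0],"twist":0,"jaw":4.0},{"translation":[0.6,0,0],"twist":0,"jaw":4.0},{"translation":[0.4,0,0],"twist":0,"jaw":4.0},{"translation":[0.2,0,0],"twist":0,"jaw":4.0},{"translation":[0,0,0],"twist":0,"jaw":4.0}]'

```text
time_s: 9.67
position: [0.5716, 0.1161, 0.0186]
tcp_rot: [1.2, 1.215, -1.2]
wrist_force: [-0.0, -0.3, -1.2]
opening: 0.535
```

Request:
carry_out --plan '[{"translation":[0.2,0,0],"twist":0,"jaw":4.0},{"translation":[0.2,0,0],"twist":0,"jaw":4.0},{"translation":[0.15,0,0],"twist":0,"jaw":4.0},{"translation":[0.15,0,0],"twist":0,"jaw":4.0},{"translation":[0.15,0,0],"twist":0,"jaw":4.0},{"translation":[0.1,0,0],"twist":0,"jaw":4.0},{"translation":[0,0,0],"twist":0,"jaw":4.0}]' --squeeze 8

```text
time_s: 10.25
position: [0.572, 0.1167, 0.0099]
tcp_rot: [1.201, 1.215, -1.199]
wrist_force: [-1.4, -0.1, 6.1]
opening: 0.54
```

Run:
```python
from h import *
s=state();print(s['time_s'],s['position'],s['wrist_force'],s['opening']*.0918)
p,d=get_image("wrist"); cv2.imwrite("pics/w8.png",p[:,:,::-1])
p,d=get_image("scene"); crop(p[:,:,::-1],220,160,340,280,5,"pics/s8.png")
```

```text
10.25 [0.57201547 0.11667508 0.00993907] [-1.43660388 -0.09753933  6.07695424] 0.04960829312080304
```

View pics/w8.png

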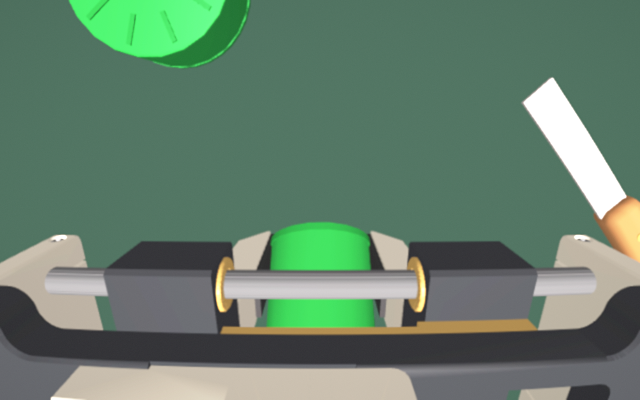

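View pics/s8.png

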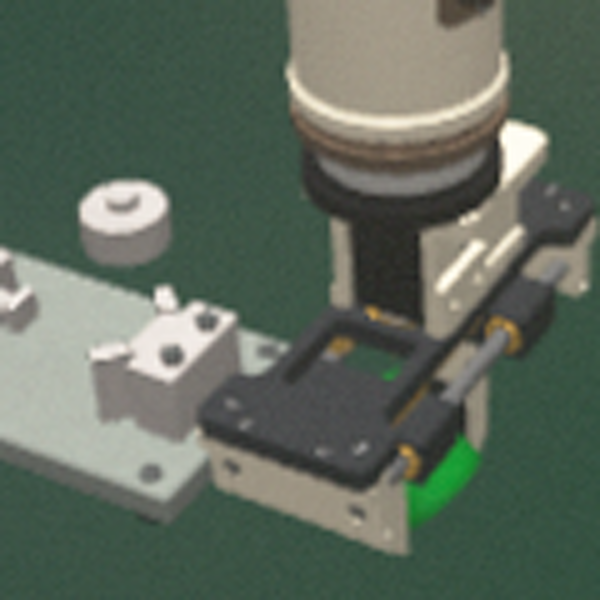

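Contact is made at 6 N. I'll continue gently with a lighter grip.

Request:
carry_out --plan '[{"translation":[0,0,0],"twist":0,"jaw":4.0},{"translation":[0.1,0,0],"twist":0,"jaw":4.0},{"translation":[0.1,0,0],"twist":0,"jaw":4.0},{"translation":[0.1,0,0],"twist":0,"jaw":4.0},{"translation":[0.1,0,0],"twist":0,"jaw":4.0},{"translation":[0.1,0,0],"twist":0,"jaw":4.0},{"translation":[0,0,0],"twist":0,"jaw":4.0}]' --squeeze 5

```text
time_s: 10.93
position: [0.5729, 0.1173, 0.0053]
tcp_rot: [1.202, 1.214, -1.197]
wrist_force: [0.4, 2.9, 5.6]
opening: 0.543
```

Run:
```python
from h import *
s=state();print(s['time_s'],s['position'],s['wrist_force'],s['opening']*.0918)
p,d=get_image("wrist"); crop(p[:,:,::-1],230,190,410,340,4,"pics/w9.png")
```

```text
10.9333 [0.57290084 0.11734971 0.00526543] [0.38125664 2.93031734 5.55376574] 0.049889937379802754
```

View pics/w9.png

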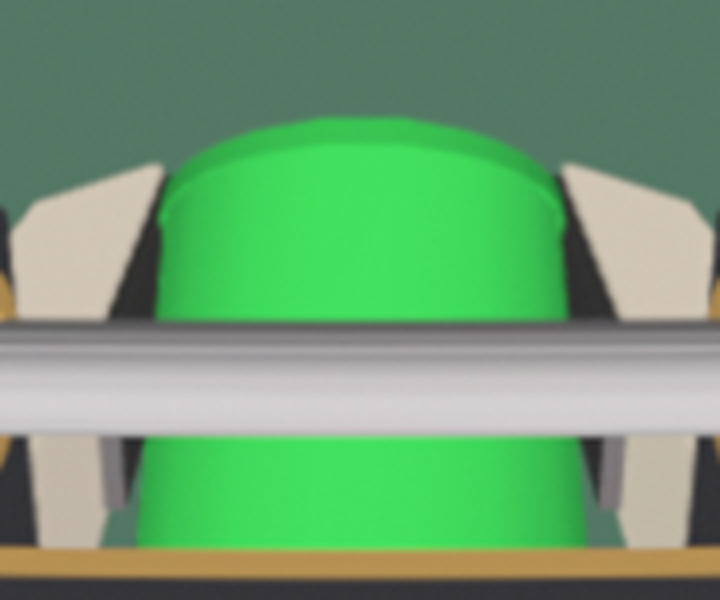

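The rim ellipse ratio rose from 0.45 to 0.53, so the tilt is falling to about 33°. I'll go a bit lower and then open; it should fall flat from under 45°.

Request:
carry_out --plan '[{"translation":[0.1,0,0],"twist":0,"jaw":4.0},{"translation":[0.1,0,0],"twist":0,"jaw":4.0},{"translation":[0,0,0],"twist":0,"jaw":4.0},{"translation":[0,0,0],"twist":0,"jaw":5.3},{"translation":[0,0,0],"twist":0,"jaw":5.3},{"translation":[0,0,0],"twist":0,"jaw":5.3},{"translation":[0,0,0],"twist":0,"jaw":5.3},{"translation":[0,0,0],"twist":0,"jaw":5.3},{"translation":[0,0,0],"twist":0,"jaw":5.3}]' --squeeze 3

```text
time_s: 11.73
position: [0.5713, 0.1159, 0.002]
tcp_rot: [1.2, 1.215, -1.201]
wrist_force: [-0.1, 0.3, 0.3]
opening: 0.581
```

Run:
```python
from h import *
s=state();print(s['time_s'],s['position'],s['wrist_force'],s['opening']*.0918)
p,d=get_image("wrist"); crop(p[:,:,::-1],230,190,410,340,4,"pics/w10.png")
```

```text
11.7333 [0.57126537 0.11594242 0.00199303] [-0.10221716  0.26825171  0.31377639] 0.05333143557612961
```

View pics/w10.png

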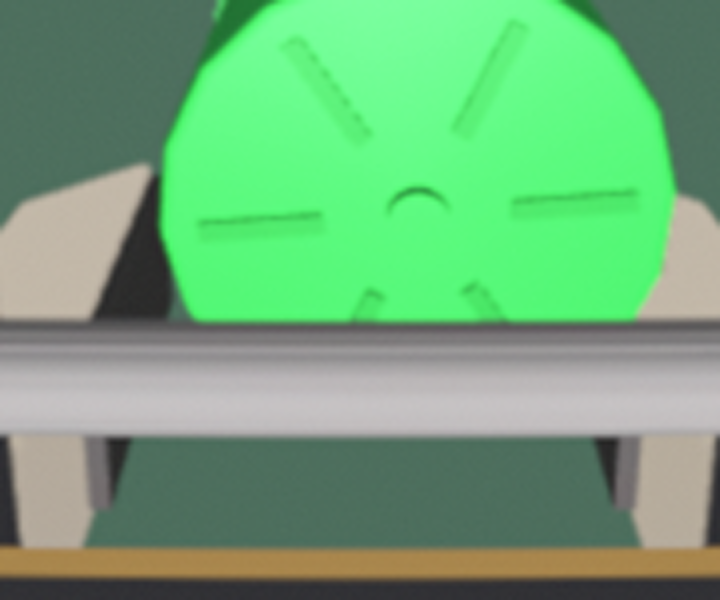

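The cap stands upright again, its spoked top seen at about (334,241), ahead of the fingers. I'll open, rise and re-measure.

Request:
carry_out --plan '[{"translation":[0,0,0],"twist":0,"jaw":9.18},{"translation":[0,0,0],"twist":0,"jaw":9.18},{"translation":[0,0,0],"twist":0,"jaw":9.18},{"translation":[0,0,0],"twist":0,"jaw":9.18},{"translation":[0,0,0],"twist":0,"jaw":9.18},{"translation":[-1.5,0,0],"twist":0,"jaw":9.18},{"translation":[-2.5,0,0],"twist":0,"jaw":9.18},{"translation":[-3,0,0],"twist":0,"jaw":9.18},{"translation":[-3,0,0],"twist":0,"jaw":9.18},{"translation":[-1.5,0,0],"twist":0,"jaw":9.18},{"translation":[-0.5,0,0],"twist":0,"jaw":9.18},{"translation":[0,0,0],"twist":0,"jaw":9.18}]'

```text
time_s: 12.78
position: [0.5726, 0.1164, 0.1237]
tcp_rot: [1.202, 1.213, -1.198]
wrist_force: [-0.2, -1.1, -0.2]
opening: 1.003
```

Request:
carry_out --plan '[{"translation":[0,0,0],"twist":0,"jaw":9.18},{"translation":[0,0,0],"twist":0,"jaw":9.18}]'

```text
time_s: 12.95
position: [0.5702, 0.1159, 0.1205]
tcp_rot: [1.198, 1.217, -1.203]
wrist_force: [0.5, -0.2, -0.1]
opening: 0.998
```

Run:
```python
from h import *
s=state();print(s['time_s'],s['position'],s['wrist_force'],s['opening']*.0918)
p,d=get_image("wrist"); cv2.imwrite("pics/w11.png",p[:,:,::-1])
m=mask_green(p)
n,l,st,ce=cv2.connectedComponentsWithStats(m)
for i in range(1,n):
    if st[i][4]>300: print(st[i],ce[i])
```

```text
12.95 [0.57023015 0.11585588 0.12050021] [ 0.51933081 -0.16979862 -0.11172694] 0.09165176010250918
```

View pics/w11.png

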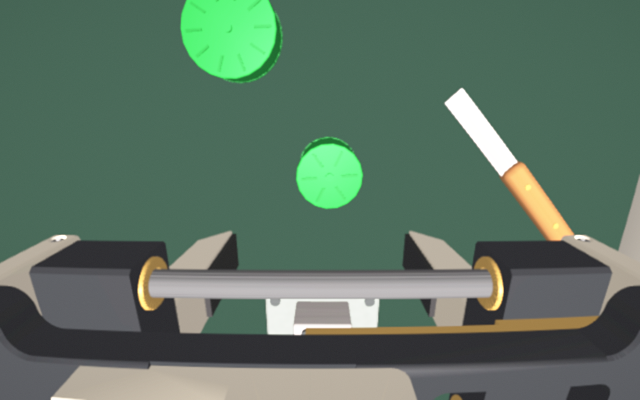

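Run:
```python
from h import *
s=state()
t=cv2.imread("pics/w11.png"); crop(t,280,125,380,225,6,"pics/w11c.png")
X=atz("wrist",[(329.5,176)],.05,s)[0]; print(X); T=Ro.from_rotvec(s['tcp_rot']).as_matrix()
print("tool offset cm",(T.T@(X-s['position'])*100).round(2))
```

```text
[0.57728876 0.14163514 0.05      ]
tool offset cm [ 7.04  0.76 -2.58]
```

View pics/w11c.png

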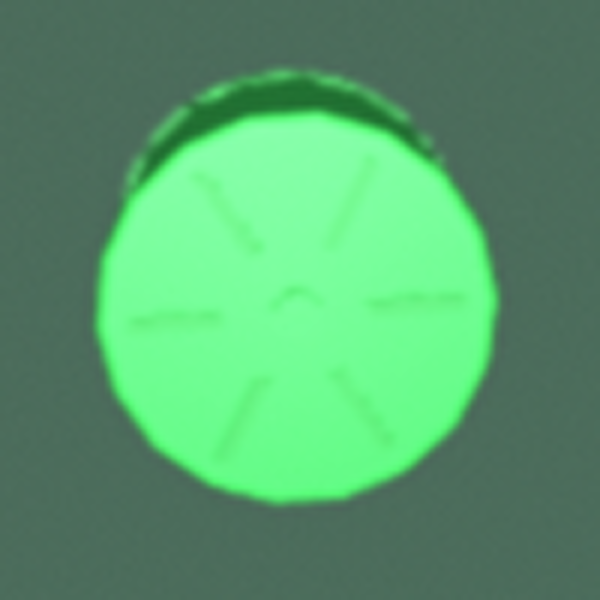

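Request:
carry_out --plan '[{"translation":[0,0.3,-1.0],"twist":0,"jaw":9.18},{"translation":[0,0.3,-1.6],"twist":0,"jaw":9.18},{"translation":[1.0,0,0],"twist":0,"jaw":9.18},{"translation":[2.0,0,0],"twist":0,"jaw":9.18},{"translation":[2.0,0,0],"twist":0,"jaw":9.18},{"translation":[2.0,0,0],"twist":0,"jaw":9.18},{"translation":[1.5,0,0],"twist":0,"jaw":9.18},{"translation":[1.2,0,0],"twist":0,"jaw":9.18},{"translation":[0.8,0,0],"twist":0,"jaw":9.18},{"translation":[0.5,0,0],"twist":0,"jaw":9.18},{"translation":[0,0,0],"twist":0,"jaw":9.18},{"translation":[0,0,0],"twist":0,"jaw":9.18}]'

```text
time_s: 14.0
position: [0.5774, 0.1423, 0.0123]
tcp_rot: [1.201, 1.215, -1.2]
wrist_force: [-0.2, -0.3, 0.9]
opening: 1.002
```

Request:
carry_out --plan '[{"translation":[0,0,0],"twist":0,"jaw":4.0},{"translation":[0,0,0],"twist":0,"jaw":4.0},{"translation":[0,0,0],"twist":0,"jaw":4.0},{"translation":[0,0,0],"twist":0,"jaw":4.0},{"translation":[0,0,0],"twist":0,"jaw":4.0},{"translation":[0,0,0],"twist":0,"jaw":4.0},{"translation":[0,0,0],"twist":0,"jaw":4.0},{"translation":[0,0,0],"twist":0,"jaw":4.0}]' --squeeze 20

```text
time_s: 14.67
position: [0.5772, 0.1422, 0.0123]
tcp_rot: [1.2, 1.215, -1.2]
wrist_force: [-0.6, -0.6, 1.5]
opening: 0.54
```

Run:
```python
from h import *
s=state();print(s['time_s'],s['position'],s['wrist_force'],s['opening']*.0918)
p,d=get_image("wrist"); crop(p[:,:,::-1],230,190,410,340,4,"pics/w12.png")
T=Ro.from_rotvec(s['tcp_rot']).as_matrix();z=s['position'][2]
for dz in(-.002,0,.002):print(dz,[ (proj("wrist",s['position']+T@np.array([z-h,0,dz+r]),s)[0,1]-190+.5)*4 for h,r in((.05,-.025),(.05,.025),(0,-.025))])
```

```text
14.6667 [0.57721876 0.14222587 0.01233183] [-0.5611762  -0.56908422  1.45878283] 0.0495421838951355
-0.002 [np.float64(153.1734674682533), np.float64(554.8547684627365), np.float64(23.329887913449397)]
0 [np.float64(171.08397752889528), np.float64(569.0434457102735), np.float64(36.86089520803955)]
0.002 [np.float64(188.8330552326562), np.float64(583.097834977817), np.float64(50.3078475277548)]
```

View pics/w12.png

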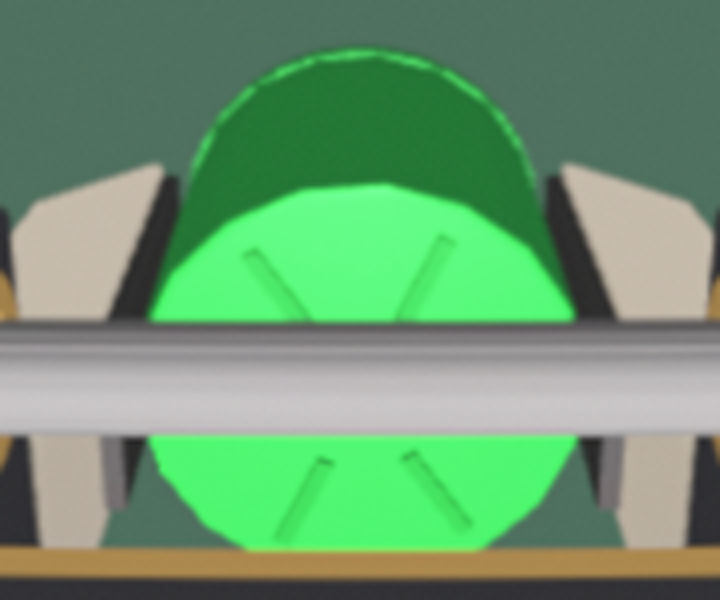

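Regrasped with the opening at 49.5 mm and the cap upright and level. Now I'll lift and travel at moderate speed.

Request:
carry_out --plan '[{"translation":[-0.5,0,0],"twist":0,"jaw":4.0},{"translation":[-1.2,0,0],"twist":0,"jaw":4.0},{"translation":[-1.8,0,0],"twist":0,"jaw":4.0},{"translation":[-1.8,0,0],"twist":0,"jaw":4.0},{"translation":[-1.8,0,0],"twist":0,"jaw":4.0},{"translation":[-1.8,0,0],"twist":0,"jaw":4.0},{"translation":[-1.8,0,0],"twist":0,"jaw":4.0},{"translation":[-1.4,0,0],"twist":0,"jaw":4.0},{"translation":[-0.9,0,0],"twist":0,"jaw":4.0},{"translation":[-0.4,0,0],"twist":0,"jaw":4.0},{"translation":[0,0,0],"twist":0,"jaw":4.0}]'

```text
time_s: 15.63
position: [0.5779, 0.1424, 0.1475]
tcp_rot: [1.202, 1.214, -1.199]
wrist_force: [0.2, 0.1, -1.0]
opening: 0.546
```

Request:
carry_out --plan '[{"translation":[0,0,0.6],"twist":0,"jaw":4.0},{"translation":[0,0,1.2],"twist":0,"jaw":4.0},{"translation":[0,-0.1,2.0],"twist":0,"jaw":4.0},{"translation":[0,-0.1,2.2],"twist":0,"jaw":4.0},{"translation":[0,-0.1,2.2],"twist":0,"jaw":4.0},{"translation":[0,-0.1,2.2],"twist":0,"jaw":4.0},{"translation":[0,-0.1,2.2],"twist":0,"jaw":4.0},{"translation":[0,-0.1,2.2],"twist":0,"jaw":4.0},{"translation":[0,-0.04,1.8],"twist":0,"jaw":4.0},{"translation":[0,0,1.3],"twist":0,"jaw":4.0},{"translation":[0,0,0.77],"twist":0,"jaw":4.0},{"translation":[0,0,0],"twist":0,"jaw":4.0}]'

```text
time_s: 16.63
position: [0.5725, -0.0474, 0.1457]
tcp_rot: [1.202, 1.213, -1.204]
wrist_force: [-0.2, 0.2, -1.1]
opening: 0.54
```

Request:
carry_out --plan '[{"translation":[0,0,0],"twist":0,"jaw":4.0},{"translation":[0,0,0],"twist":0,"jaw":4.0},{"translation":[0,0,0],"twist":0,"jaw":4.0}]'

```text
time_s: 16.88
position: [0.5731, -0.0428, 0.1461]
tcp_rot: [1.199, 1.217, -1.198]
wrist_force: [-0.4, 0.3, 0.3]
opening: 0.54
```

Run:
```python
from h import *
s=state();print(s['time_s'],s['position'],s['wrist_force'],s['opening']*.0918)
p,d=get_image("wrist"); cv2.imwrite("pics/w13.png",p[:,:,::-1]); crop(p[:,:,::-1],240,95,400,245,5,"pics/w13c.png")
```

```text
16.8833 [ 0.57309054 -0.04278547  0.14608991] [-0.38400291  0.26184627  0.3010393 ] 0.04956902811070862
```

View pics/w13c.png

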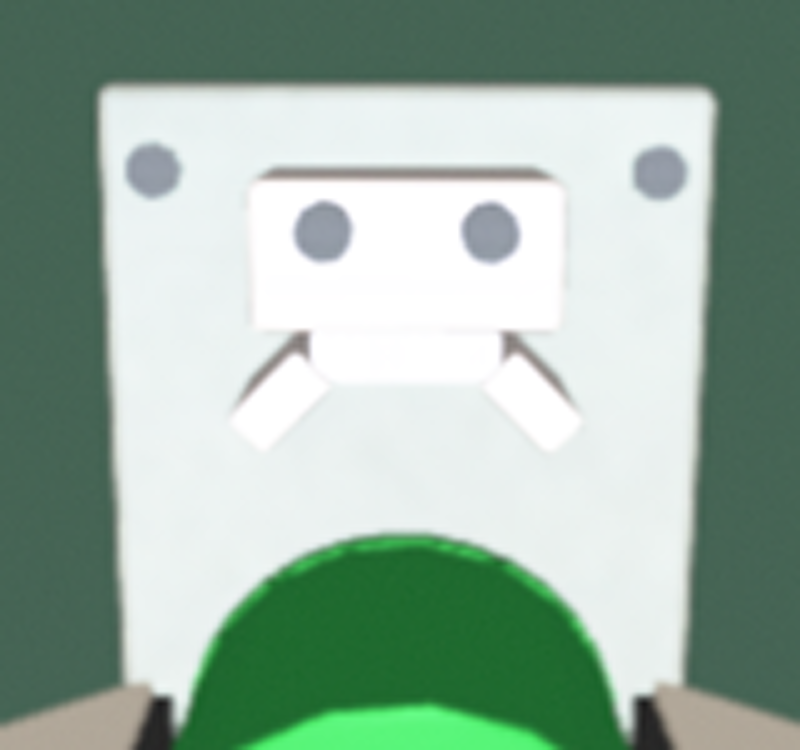

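Request:
carry_out --plan '[{"translation":[0,0,0],"twist":0,"jaw":4.0},{"translation":[0,0,0],"twist":0,"jaw":4.0},{"translation":[0,0,0],"twist":0,"jaw":4.0},{"translation":[0,0,0],"twist":0,"jaw":4.0}]'

```text
time_s: 17.27
position: [0.5731, -0.0444, 0.1462]
tcp_rot: [1.2, 1.215, -1.2]
wrist_force: [0.3, 0.3, -1.0]
opening: 0.541
```

Run:
```python
from h import *
s=state();print(s['time_s'],s['position'],s['wrist_force'])
p,d=get_image("wrist"); cv2.imwrite("pics/w14.png",p[:,:,::-1]); crop(p[:,:,::-1],240,95,400,245,5,"pics/w14c.png")
```

```text
17.2667 [ 0.57306088 -0.04435814  0.14624088] [ 0.34785391  0.30790716 -0.99580994]
```

View pics/w14c.png

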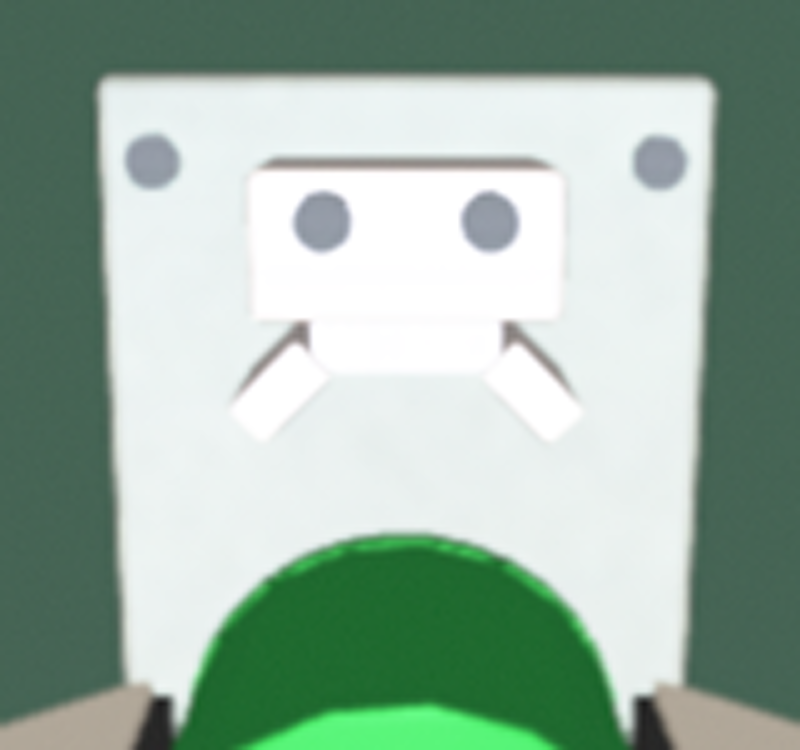

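Run:
```python
from h import *
s=state(); T=Ro.from_rotvec(s['tcp_rot']).as_matrix()
f=lambda L,z:atz("wrist",[((u+.5)/5-.5+240,(v+.5)/5-.5+95) for u,v in L],z,s)
tips=f([(262,442),(550,443)],.056); bed=f([(99,77),(715,77)],.02)
R=Ro.from_euler('z',.0124).as_matrix()
print("tips",tips.round(4)); print((tips.mean(0)-R@[0,.012,0]).round(4),(bed.mean(0)-R@[0,.07,0]).round(4),np.linalg.norm(bed[1]-bed[0]))
e=f([(405,535)],s['position'][2]-.0123)[0]; print("cap ctr from bottom edge", e-R@[0,.025,0])
# shift of everything: cap axis u
print("cap u mid", 240+(190+622)/2/5)
```

```text
tips [[ 0.5506 -0.0291  0.056 ]
 [ 0.5976 -0.0286  0.056 ]]
[ 0.5742 -0.0408  0.056 ] [ 0.5744 -0.0412  0.02  ] 0.1085366432661307
cap ctr from bottom edge [ 0.57400557 -0.04612672  0.13392533]
cap u mid 321.2
```

The cap reads 5 mm short of the anvil and within 0.5 mm in x. I'll descend slowly with settling pauses.

Request:
carry_out --plan '[{"translation":[0.3,0,0],"twist":0,"jaw":4.0},{"translation":[0.6,0,0],"twist":0,"jaw":4.0},{"translation":[0.9,0,0],"twist":0,"jaw":4.0},{"translation":[0.9,0,0],"twist":0,"jaw":4.0},{"translation":[0.9,0,0],"twist":0,"jaw":4.0},{"translation":[0.9,0,0],"twist":0,"jaw":4.0},{"translation":[0.6,0,0],"twist":0,"jaw":4.0},{"translation":[0.4,0,0],"twist":0,"jaw":4.0},{"translation":[0.2,0,0],"twist":0,"jaw":4.0},{"translation":[0,0,0],"twist":0,"jaw":4.0},{"translation":[0,0,0],"twist":0,"jaw":4.0},{"translation":[0,0,0],"twist":0,"jaw":4.0}]'

```text
time_s: 18.32
position: [0.5735, -0.0446, 0.0897]
tcp_rot: [1.201, 1.214, -1.2]
wrist_force: [0.5, -0.4, -0.0]
opening: 0.539
```

Run:
```python
from h import *
s=state();print(s['time_s'],s['position'],s['wrist_force'])
p,d=get_image("wrist"); cv2.imwrite("pics/w15.png",p[:,:,::-1]); crop(p[:,:,::-1],220,105,420,255,4,"pics/w15c.png")
```

```text
18.3167 [ 0.57349289 -0.04461346  0.08967919] [ 0.49628004 -0.36726625 -0.04191615]
```

View pics/w15c.png

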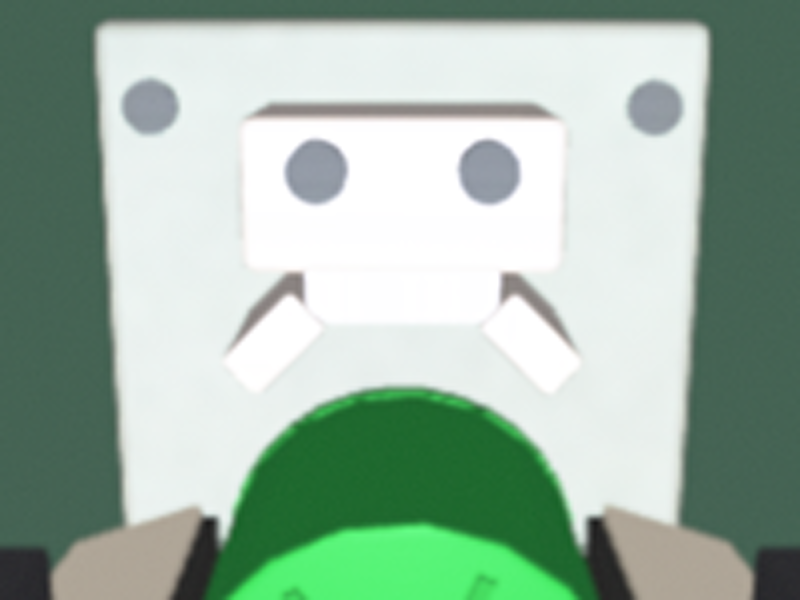

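Run:
```python
from h import *
s=state()
f=lambda L,z:atz("wrist",[((u+.5)/4-.5+220,(v+.5)/4-.5+105) for u,v in L],z,s)
tips=f([(258,395),(550,395)],.056)
print(tips.round(4),tips.mean(0)-[0,.012,0], f([(404,387)],s['position'][2]-.0123)[0]-[0,.025,0], f([(404,524)],s['position'][2]-.0123+.05)[0]-[0,.025,0])
```

```text
[[ 0.5508 -0.0292  0.056 ]
 [ 0.5978 -0.0286  0.056 ]] [ 0.57430916 -0.04091788  0.056     ] [ 0.57414443 -0.04613555  0.07741664] [ 0.57402366 -0.04606096  0.12741664]
```

Request:
carry_out --plan '[{"translation":[0.3,0,0],"twist":0,"jaw":4.0},{"translation":[0.5,0,0],"twist":0,"jaw":4.0},{"translation":[0.5,0,0],"twist":0,"jaw":4.0},{"translation":[0.5,0,0],"twist":0,"jaw":4.0},{"translation":[0.5,0,0],"twist":0,"jaw":4.0},{"translation":[0.3,0,0],"twist":0,"jaw":4.0},{"translation":[0,0,0],"twist":0,"jaw":4.0},{"translation":[0,0,0],"twist":0,"jaw":4.0}]'

```text
time_s: 19.03
position: [0.5728, -0.0445, 0.0628]
tcp_rot: [1.2, 1.215, -1.201]
wrist_force: [-0.5, -0.2, -0.8]
opening: 0.539
```

Run:
```python
from h import *
s=state();print(s['time_s'],s['position'],s['wrist_force'])
p,d=get_image("wrist"); cv2.imwrite("pics/w16.png",p[:,:,::-1]); crop(p[:,:,::-1],220,115,420,265,4,"pics/w16c.png")
```

```text
19.0333 [ 0.57277647 -0.04454843  0.06278144] [-0.50160942 -0.21835346 -0.82368277]
```

View pics/w16c.png

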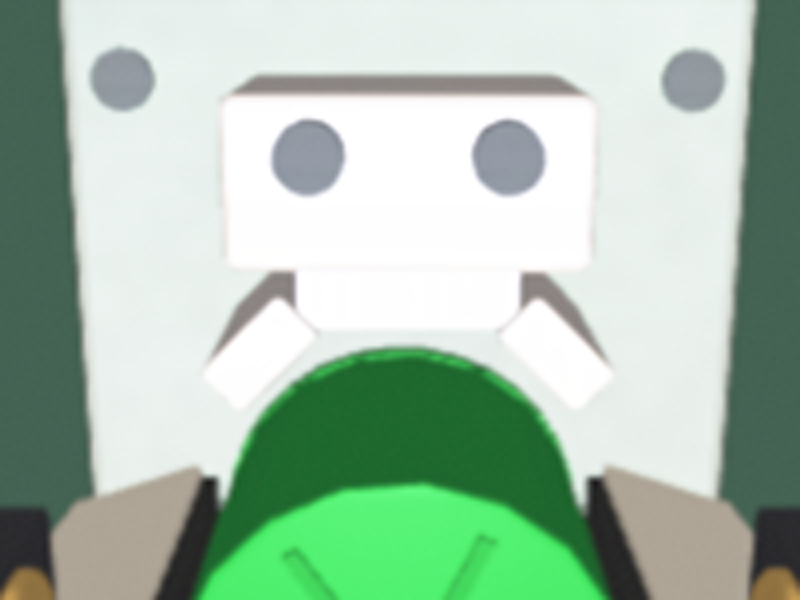

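The cap bottom is now below the V tips with a clear, even gap on both arms. I'll go on down to just above the bed.

Request:
carry_out --plan '[{"translation":[0.3,0,0],"twist":0,"jaw":4.0},{"translation":[0.5,0,0],"twist":0,"jaw":4.0},{"translation":[0.6,0,0],"twist":0,"jaw":4.0},{"translation":[0.6,0,0],"twist":0,"jaw":4.0},{"translation":[0.5,0,0],"twist":0,"jaw":4.0},{"translation":[0.2,0,0],"twist":0,"jaw":4.0},{"translation":[0,0,0],"twist":0,"jaw":4.0},{"translation":[0,0,0],"twist":0,"jaw":4.0}]'

```text
time_s: 19.75
position: [0.5729, -0.0445, 0.0359]
tcp_rot: [1.2, 1.215, -1.201]
wrist_force: [0.2, 0.0, -0.8]
opening: 0.54
```

Request:
carry_out --plan '[{"translation":[0.1,0,0],"twist":0,"jaw":4.0},{"translation":[0.1,0,0],"twist":0,"jaw":4.0},{"translation":[0,0,0],"twist":0,"jaw":4.0}]'

```text
time_s: 20.0
position: [0.5732, -0.0445, 0.0343]
tcp_rot: [1.2, 1.215, -1.2]
wrist_force: [-0.9, 0.3, -0.2]
opening: 0.54
```

Run:
```python
from h import *
s=state();print(s['time_s'],s['position'],s['wrist_force'])
p,d=get_image("wrist"); cv2.imwrite("pics/w17.png",p[:,:,::-1]); crop(p[:,:,::-1],220,115,420,265,4,"pics/w17c.png")
```

```text
20.0 [ 0.57315346 -0.04452763  0.03428056] [-0.86544958  0.27140983 -0.21527974]
```

View pics/w17c.png

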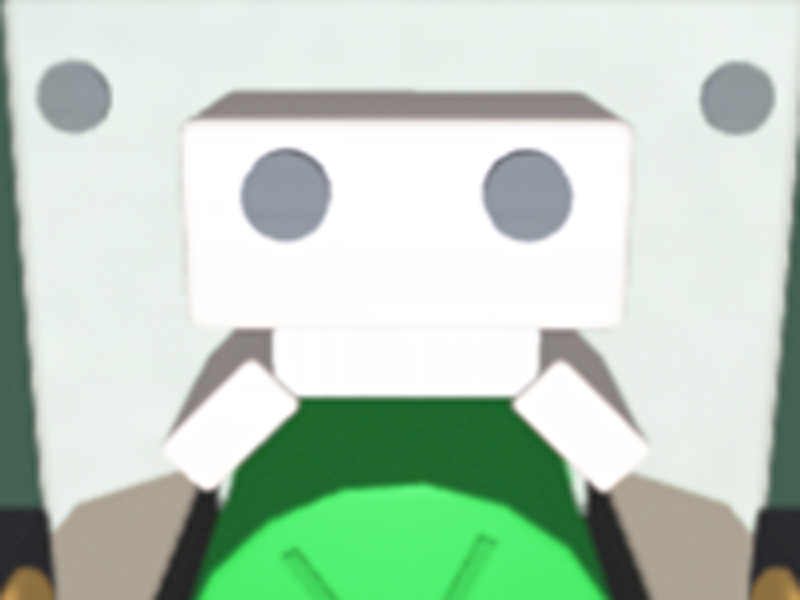

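Upright inside the V and about 2 mm above the bed. I'll lower to contact.

Request:
carry_out --plan '[{"translation":[0.1,0,0],"twist":0,"jaw":4.0},{"translation":[0.1,0,0],"twist":0,"jaw":4.0},{"translation":[0,0,0],"twist":0,"jaw":4.0}]'

```text
time_s: 20.3
position: [0.5732, -0.0446, 0.0323]
tcp_rot: [1.201, 1.215, -1.2]
wrist_force: [0.4, 0.1, 1.3]
opening: 0.539
```

Run:
```python
from h import *
s=state();print(s['time_s'],s['position'],s['wrist_force'])
```

```text
20.3 [ 0.57322719 -0.04455516  0.032321  ] [0.36433206 0.07046138 1.26705786]
```

Request:
carry_out --plan '[{"translation":[0.08,0,0],"twist":0,"jaw":4.0},{"translation":[0,0,0],"twist":0,"jaw":4.0}]'

```text
time_s: 20.47
position: [0.5732, -0.0446, 0.0323]
tcp_rot: [1.201, 1.215, -1.2]
wrist_force: [-2.4, 0.8, 7.8]
opening: 0.542
```

Request:
carry_out --plan '[{"translation":[0,0,0],"twist":0,"jaw":5.6},{"translation":[0,0,0],"twist":0,"jaw":5.6},{"translation":[0,0,0],"twist":0,"jaw":5.8},{"translation":[0,0,0],"twist":0,"jaw":6.2},{"translation":[0,0,0],"twist":0,"jaw":6.2},{"translation":[0,0,0],"twist":0,"jaw":6.2}]'

```text
time_s: 20.97
position: [0.573, -0.0446, 0.0313]
tcp_rot: [1.2, 1.215, -1.201]
wrist_force: [-0.2, 0.7, 0.7]
opening: 0.676
```

Run:
```python
from h import *
s=state();print(s['time_s'],s['position'],s['wrist_force'],s['opening']*.0918)
p,d=get_image("wrist"); cv2.imwrite("pics/w18.png",p[:,:,::-1])
```

```text
20.9667 [ 0.57296528 -0.04459148  0.03127165] [-0.20810242  0.66173597  0.71924253] 0.06205143245652504
```

View pics/w18.png

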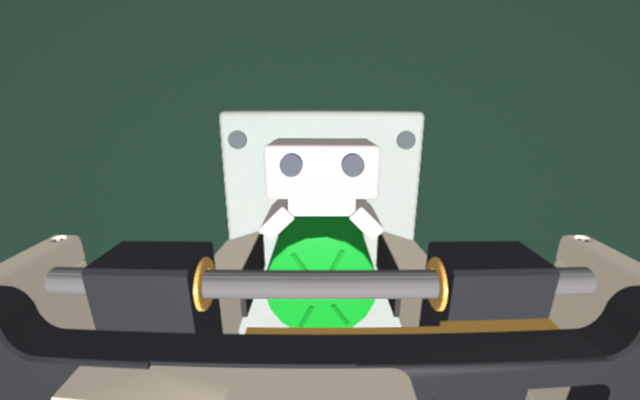

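The cap is standing in the V and released. Contact read 7.8 N before opening and about 0.7 N after. I'll rise straight up slowly.

Request:
carry_out --plan '[{"translation":[-0.3,0,0],"twist":0,"jaw":6.2},{"translation":[-0.6,0,0],"twist":0,"jaw":6.2},{"translation":[-0.9,0,0],"twist":0,"jaw":6.2},{"translation":[-1.2,0,0],"twist":0,"jaw":6.2},{"translation":[-1.5,0,0],"twist":0,"jaw":6.2},{"translation":[-1.8,0,0],"twist":0,"jaw":6.2},{"translation":[-2,0,0],"twist":0,"jaw":6.2},{"translation":[-2,0,0],"twist":0,"jaw":6.2},{"translation":[-2,0,0],"twist":0,"jaw":6.2},{"translation":[-1.5,0,0],"twist":0,"jaw":6.2},{"translation":[-1,0,0],"twist":0,"jaw":6.2},{"translation":[-0.5,0,0],"twist":0,"jaw":6.2}]'

```text
time_s: 22.02
position: [0.5742, -0.0446, 0.1872]
tcp_rot: [1.202, 1.212, -1.198]
wrist_force: [-0.1, -1.1, -0.1]
opening: 0.672
```

Request:
carry_out --plan '[{"translation":[0,0,0],"twist":0,"jaw":5.5},{"translation":[0,0,0.5],"twist":0,"jaw":5.5},{"translation":[0,0,1.2],"twist":0,"jaw":5.5},{"translation":[0,0,1.8],"twist":0,"jaw":5.5},{"translation":[0,0,2],"twist":0,"jaw":5.5},{"translation":[0,0,2],"twist":0,"jaw":5.5},{"translation":[0,0,1.5],"twist":0,"jaw":5.5},{"translation":[0,0,1],"twist":0,"jaw":5.5},{"translation":[0,0,0.5],"twist":0,"jaw":5.5},{"translation":[0,0,0],"twist":0,"jaw":5.5},{"translation":[0,0,0],"twist":0,"jaw":5.5},{"translation":[0,0,0],"twist":0,"jaw":5.5}]'

```text
time_s: 23.02
position: [0.5744, -0.1482, 0.1841]
tcp_rot: [1.2, 1.217, -1.199]
wrist_force: [0.7, 0.2, -0.6]
opening: 0.602
```

Run:
```python
from h import *
s=state();print(s['time_s'],s['position'],s['wrist_force'],s['opening']*.0918,s['qpos'].round(2))
p,d=get_image("wrist"); cv2.imwrite("pics/w19.png",p[:,:,::-1])
p,d=get_image("scene"); cv2.imwrite("pics/s19f.png",p[:,:,::-1]); crop(p[:,:,::-1],140,130,300,270,5,"pics/s19.png")
```

```text
23.0167 [ 0.57435522 -0.14815586  0.18411101] [ 0.65999132  0.20544338 -0.57940127] 0.05525325668529777 [ 0.14  0.41  0.08  1.75 -0.04  0.98  0.26]
```

View pics/w19.png

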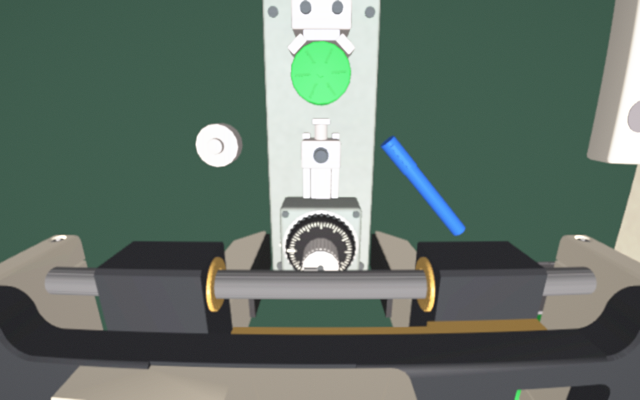

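View pics/s19.png

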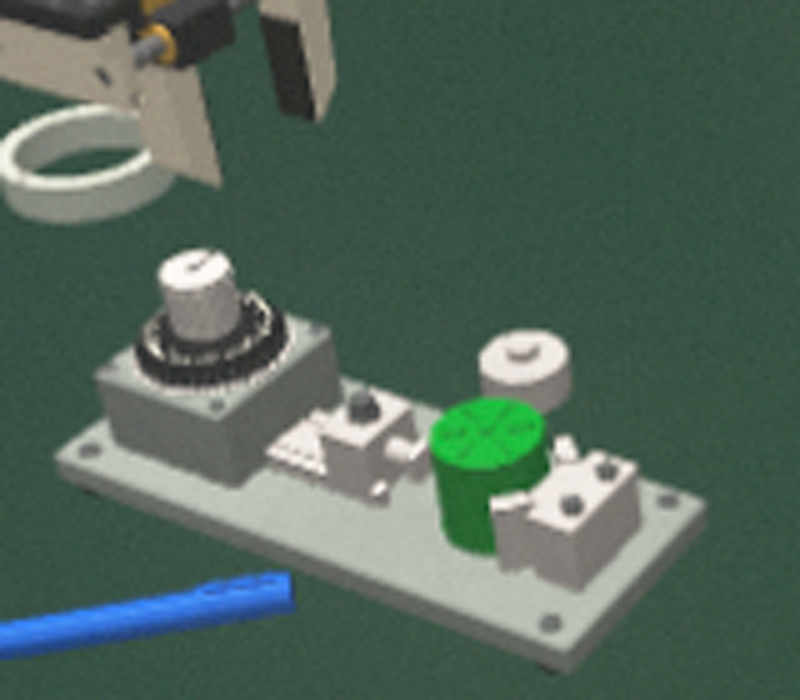

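The scene crop shows the cap upright in the V mouth, and the ring and other parts undisturbed. Now I'll locate the knob precisely in the wrist view.

Run:
```python
from h import *
s=state(); t=cv2.imread("pics/w19.png"); crop(t,270,0,370,110,5,"pics/w19a.png"); crop(t,265,190,375,300,6,"pics/w19b.png")
print("pred knob",proj("wrist",[[.575,-.2013,.108],[.5745,-.2017,.076],[.575,-.2013,.064]],s))
```

```text
pred knob [[318.93746805 267.03446332]
 [318.52457375 250.75193009]
 [319.10783843 244.97565176]]
```

View pics/w19b.png

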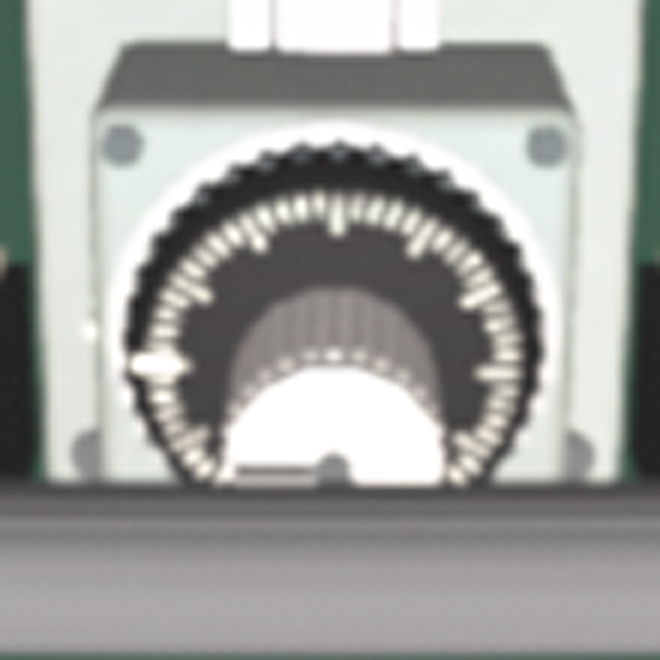

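View pics/w19a.png

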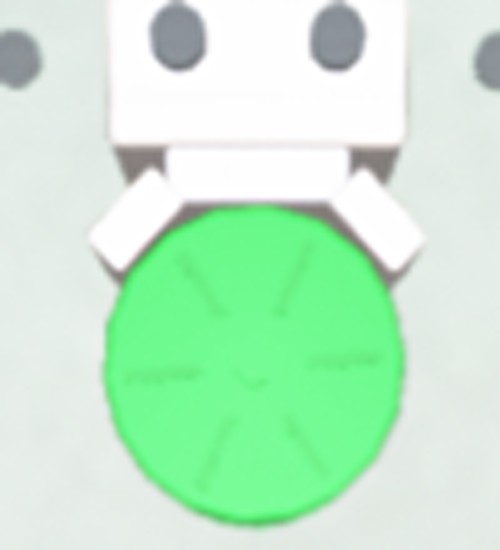

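Run:
```python
from h import *
s=state(); T=Ro.from_rotvec(s['tcp_rot']).as_matrix()
print(s['position'])
X=atz("wrist",[(320.2,267.3)],.108,s)[0]; print(X,(T.T@(X-s['position'])*100).round(2))
# cap placed: crop a
f=lambda L,z:atz("wrist",[((u+.5)/5-.5+270,(v+.5)/5-.5) for u,v in L],z,s)
tips=f([(122,283),(390,283)],.056); tt=f([(122,275),(390,275)],.056)
print("tips",tips.round(4),"cap",f([(255,364)],.07).round(4))
```

```text
[ 0.57448706 -0.14817367  0.18433769]
[ 0.57606001 -0.20153172  0.108     ] [7.63 0.08 5.34]
tips [[ 0.551  -0.0307  0.056 ]
 [ 0.5967 -0.03    0.056 ]] cap [[ 0.5739 -0.045   0.07  ]]
```

Knob offset is about (0, +5.3 cm) in tool y,z. I'll move above it, settle, lower to just above the knob top and look.

Request:
carry_out --plan '[{"translation":[0,0,0.5],"twist":0,"jaw":5.5},{"translation":[0,0,1.0],"twist":0,"jaw":5.5},{"translation":[0,0,1.4],"twist":0,"jaw":5.5},{"translation":[0,0,1.2],"twist":0,"jaw":5.5},{"translation":[0,0,0.8],"twist":0,"jaw":5.5},{"translation":[0.5,0,0.4],"twist":0,"jaw":5.5},{"translation":[1,0,0],"twist":0,"jaw":5.5},{"translation":[1.5,0,0],"twist":0,"jaw":5.5},{"translation":[1.5,0,0],"twist":0,"jaw":5.5},{"translation":[1,0,0],"twist":0,"jaw":5.5},{"translation":[0.6,0,0],"twist":0,"jaw":5.5},{"translation":[0.3,0,0],"twist":0,"jaw":5.5}]'

```text
time_s: 24.12
position: [0.5742, -0.2018, 0.1188]
tcp_rot: [1.2, 1.218, -1.201]
wrist_force: [-0.4, -0.4, -0.5]
opening: 0.599
```

Request:
carry_out --plan '[{"translation":[0,0,0],"twist":0,"jaw":5.5},{"translation":[0,0,0],"twist":0,"jaw":5.5},{"translation":[0,0,0],"twist":0,"jaw":5.5},{"translation":[0,0,0],"twist":0,"jaw":5.5}]'

```text
time_s: 24.45
position: [0.5756, -0.2027, 0.1213]
tcp_rot: [1.201, 1.214, -1.199]
wrist_force: [0.3, 0.3, 0.5]
opening: 0.601
```

Run:
```python
from h import *
s=state();print(s['time_s'],s['position'],s['wrist_force'],s['torque'],s['opening']*.0918)
p,d=get_image("wrist"); cv2.imwrite("pics/w20.png",p[:,:,::-1]); crop(p[:,:,::-1],220,200,420,350,4,"pics/w20c.png")
p,d=get_image("scene"); crop(p[:,:,::-1],130,120,260,230,6,"pics/s20.png")
print(proj("wrist",[[s['position'][0],s['position'][1],.108]],s))
```

```text
24.45 [ 0.5755842  -0.20269938  0.12125216] [0.2608403  0.28181073 0.50566593] [-0.05693065  0.04640617  0.02155213] 0.055191070035030654
[[318.93575848 238.61630117]]
```

View pics/w20c.png

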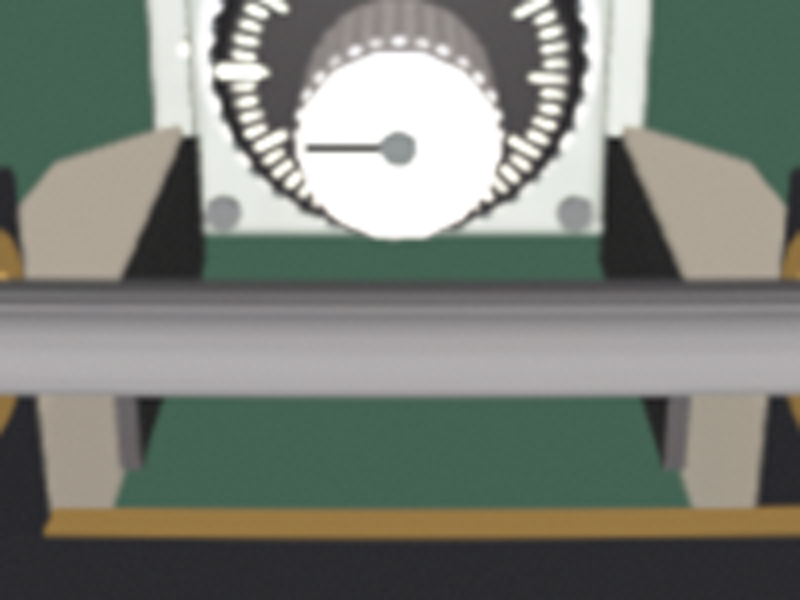

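View pics/s20.png

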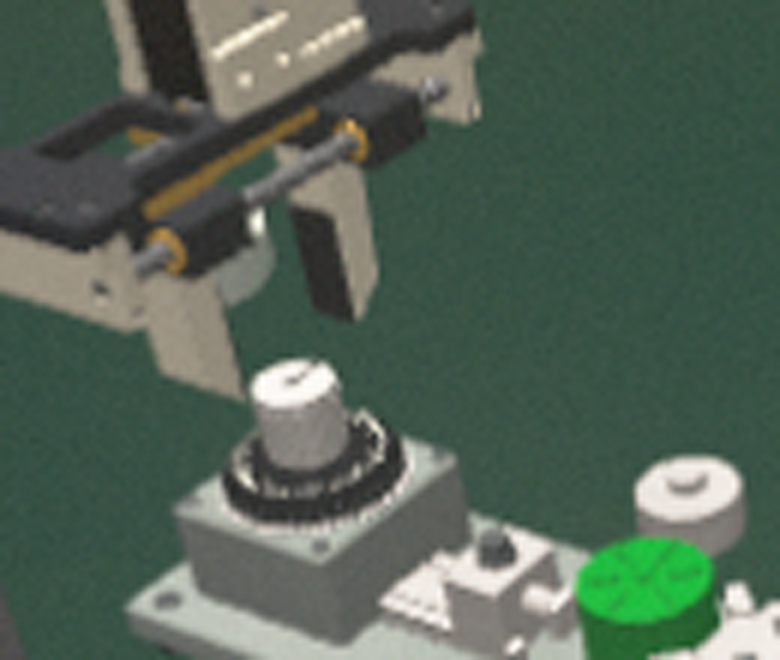

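The knob sits between the fingers at u=319.4, v=236.1. Correcting by about -1 mm in tool y and -1.3 mm in tool z agrees with the independent estimate (0.575,-0.2013). I'll lower to 8 mm above the ring.

Request:
carry_out --plan '[{"translation":[0,-0.08,-0.13],"twist":0,"jaw":5.5},{"translation":[0.3,0,0],"twist":0,"jaw":5.5},{"translation":[0.6,0,0],"twist":0,"jaw":5.5},{"translation":[0.7,0,0],"twist":0,"jaw":5.5},{"translation":[0.7,0,0],"twist":0,"jaw":5.5},{"translation":[0.6,0,0],"twist":0,"jaw":5.5},{"translation":[0.4,0,0],"twist":0,"jaw":5.5},{"translation":[0.2,0,0],"twist":0,"jaw":5.5},{"translation":[0,0,0],"twist":0,"jaw":5.5},{"translation":[0,0,0],"twist":0,"jaw":5.5},{"translation":[0,0,0],"twist":0,"jaw":5.5}]'

```text
time_s: 25.47
position: [0.5744, -0.2014, 0.0857]
tcp_rot: [1.2, 1.214, -1.2]
wrist_force: [0.3, 0.6, 0.7]
opening: 0.596
```

Run:
```python
from h import *
s=state();print(s['time_s'],s['position'],s['wrist_force'],s['torque'],s['opening']*.0918)
p,d=get_image("wrist"); cv2.imwrite("pics/w21.png",p[:,:,::-1]); crop(p[:,:,::-1],220,200,420,350,4,"pics/w21c.png")
p,d=get_image("scene"); crop(p[:,:,::-1],130,140,260,240,6,"pics/s21.png")
```

```text
25.4667 [ 0.57443932 -0.20135888  0.08568951] [0.25224799 0.62339366 0.71545854] [-0.08718816  0.07035494  0.00486997] 0.05475436156284601
```

View pics/w21c.png

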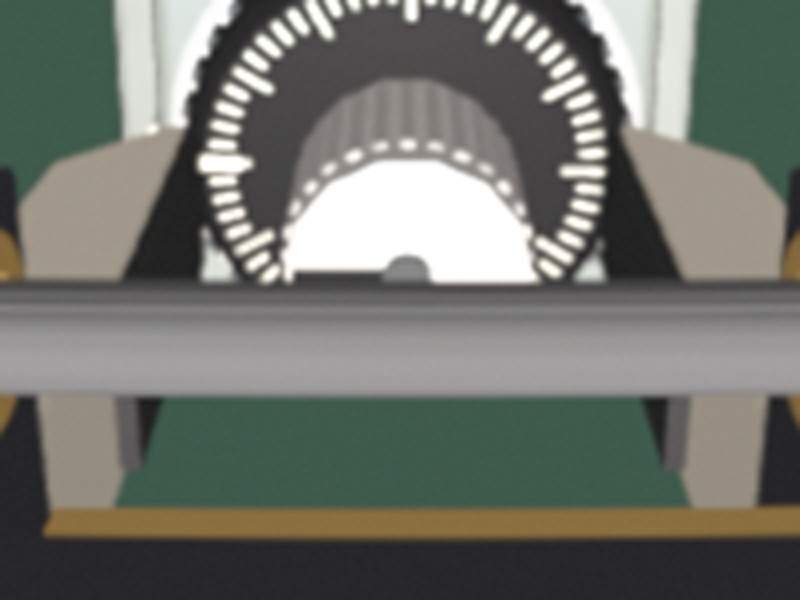

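View pics/s21.png

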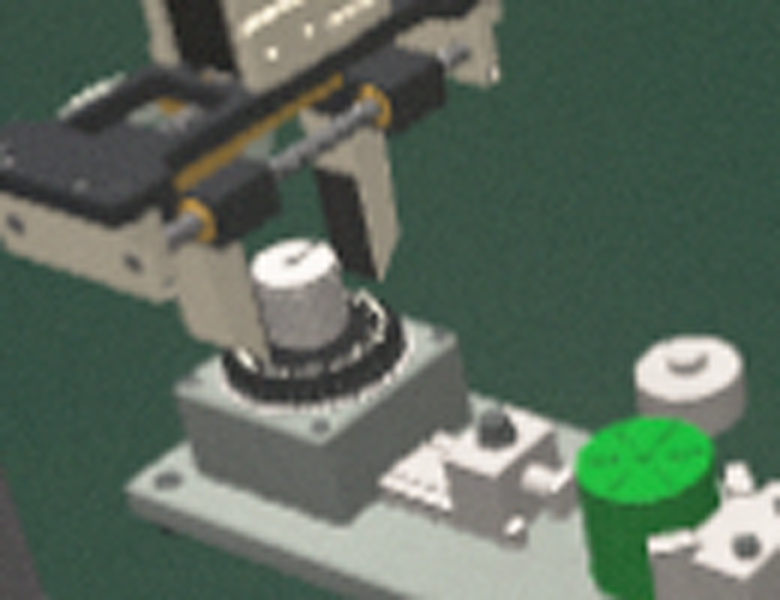

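The knob is centred between the fingers (u≈321) and the tips are about 9 mm above the ring. Closing on the knob.

Request:
carry_out --plan '[{"translation":[0,0,0],"twist":0,"jaw":2.0},{"translation":[0,0,0],"twist":0,"jaw":2.0},{"translation":[0,0,0],"twist":0,"jaw":2.0},{"translation":[0,0,0],"twist":0,"jaw":2.0},{"translation":[0,0,0],"twist":0,"jaw":2.0},{"translation":[0,0,0],"twist":0,"jaw":2.0},{"translation":[0,0,0],"twist":0,"jaw":2.0}]' --squeeze 35

```text
time_s: 26.15
position: [0.5751, -0.2013, 0.0856]
tcp_rot: [1.201, 1.214, -1.199]
wrist_force: [3.9, -0.6, -2.1]
opening: 0.317
```

```bash
cat > st.py <<'E'
from h import *
s=state(); T=Ro.from_rotvec(s['tcp_rot']).as_matrix()
yaw=np.arctan2(T[1,1],T[0,1])
# torque about knob axis if moment is about TCP; also raw
print("t",s['time_s'],"pos",s['position'].round(4),"yaw",round(yaw,4),"F",s['wrist_force'].round(2),"M",s['torque'].round(3),"open",round(s['opening']*.0918,4),"q7",round(s['qpos'][6],3))
E
python3 st.py
```

```text
t 26.15 pos [ 0.5751 -0.2013  0.0856] yaw 0.0123 F [ 3.86 -0.62 -2.05] M [-0.199 -0.622 -0.021] open 0.0291 q7 0.358
```

Gripped, with the opening at 29 mm. I'll turn 0.4 rad clockwise; the nose needs at least 0.67 rad to reach the seated touch point.

Request:
carry_out --plan '[{"translation":[0,0,0],"twist":0.04,"jaw":2.0},{"translation":[0,0,0],"twist":0.08,"jaw":2.0},{"translation":[0,0,0],"twist":0.08,"jaw":2.0},{"translation":[0,0,0],"twist":0.08,"jaw":2.0},{"translation":[0,0,0],"twist":0.08,"jaw":2.0},{"translation":[0,0,0],"twist":0.04,"jaw":2.0}]'

```text
time_s: 26.65
position: [0.5749, -0.2012, 0.0856]
tcp_rot: [1.492, 0.997, -1.49]
wrist_force: [4.1, -0.8, -1.8]
opening: 0.32
```

```bash
python3 st.py
```

```text
t 26.65 pos [ 0.5749 -0.2012  0.0856] yaw -0.3912 F [ 4.06 -0.77 -1.76] M [-0.135 -0.528  0.249] open 0.0294 q7 0.014
```

Request:
carry_out --plan '[{"translation":[0,0,0],"twist":0,"jaw":2.0},{"translation":[0,0,0],"twist":0,"jaw":2.0},{"translation":[0,0,0],"twist":0,"jaw":2.0},{"translation":[0,0,0],"twist":0,"jaw":2.0}]'

```text
time_s: 26.98
position: [0.5748, -0.2012, 0.0856]
tcp_rot: [1.489, 1.0, -1.487]
wrist_force: [5.0, -0.1, -1.4]
opening: 0.319
```

```bash
python3 st.py
python3 - <<'E'
from h import *
p,d=get_image("wrist"); cv2.imwrite("pics/w22.png",p[:,:,::-1])
p,d=get_image("scene"); crop(p[:,:,::-1],140,160,280,260,5,"pics/s22.png")
E
```

```text
t 26.9833 pos [ 0.5748 -0.2012  0.0856] yaw -0.387 F [ 4.98 -0.09 -1.42] M [-0.125 -0.888  0.033] open 0.0293 q7 0.018
```

View pics/w22.png

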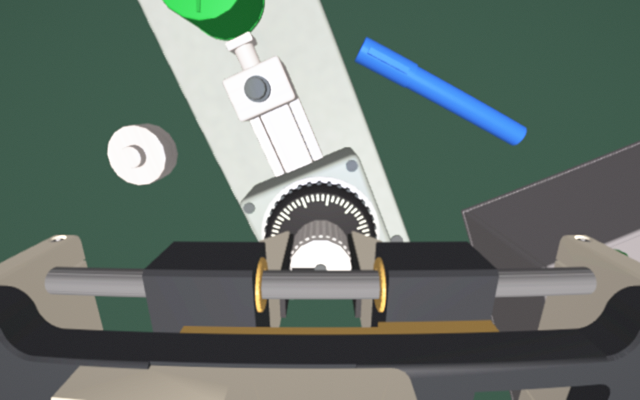

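View pics/s22.png

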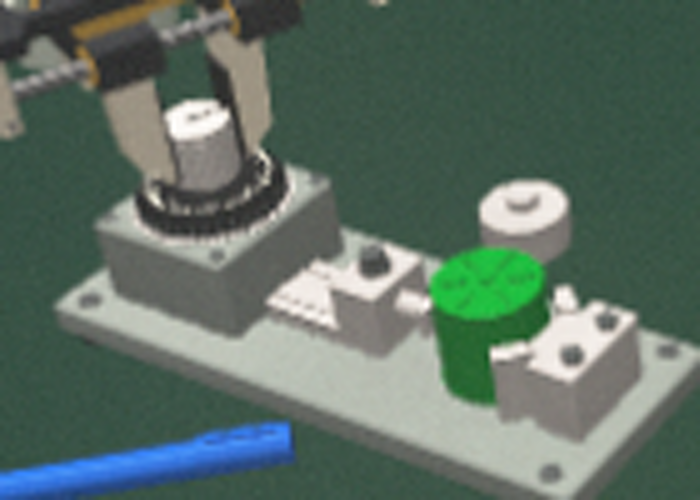

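It works: moving drag is 0.25 N m, fading to 0.03 when held. The knob has turned 0.40 rad, the jaw advanced about 6 mm, and the ring is untouched. On to 0.60 rad, then small steps with holds.

Request:
carry_out --plan '[{"translation":[0,0,0],"twist":0.05,"jaw":2.0},{"translation":[0,0,0],"twist":0.05,"jaw":2.0},{"translation":[0,0,0],"twist":0.05,"jaw":2.0},{"translation":[0,0,0],"twist":0.05,"jaw":2.0}]'

```text
time_s: 27.42
position: [0.5747, -0.2011, 0.0856]
tcp_rot: [1.629, 0.87, -1.627]
wrist_force: [4.6, -0.8, -1.8]
opening: 0.322
```

```bash
python3 st.py
```

```text
t 27.4167 pos [ 0.5747 -0.2011  0.0856] yaw -0.5891 F [ 4.64 -0.82 -1.79] M [-0.132 -0.889  0.195] open 0.0296 q7 -0.154
```

Request:
carry_out --plan '[{"translation":[0,0,0],"twist":0,"jaw":2.0},{"translation":[0,0,0],"twist":0,"jaw":2.0},{"translation":[0,0,0],"twist":0,"jaw":2.0},{"translation":[0,0,0],"twist":0,"jaw":2.0}]'

```text
time_s: 27.75
position: [0.5747, -0.2012, 0.0856]
tcp_rot: [1.627, 0.872, -1.625]
wrist_force: [4.6, 0.0, -1.3]
opening: 0.317
```

```bash
python3 st.py
python3 - <<'E'
from h import *
p,d=get_image("wrist"); cv2.imwrite("pics/w23.png",p[:,:,::-1]); crop(p[:,:,::-1],100,0,340,180,3,"pics/w23c.png")
p,d=get_image("scene"); crop(p[:,:,::-1],190,190,270,250,8,"pics/s23.png")
E
```

```text
t 27.75 pos [ 0.5747 -0.2012  0.0856] yaw -0.5861 F [ 4.58  0.02 -1.31] M [-0.092 -0.909 -0.124] open 0.0291 q7 -0.151
```

View pics/w23.png

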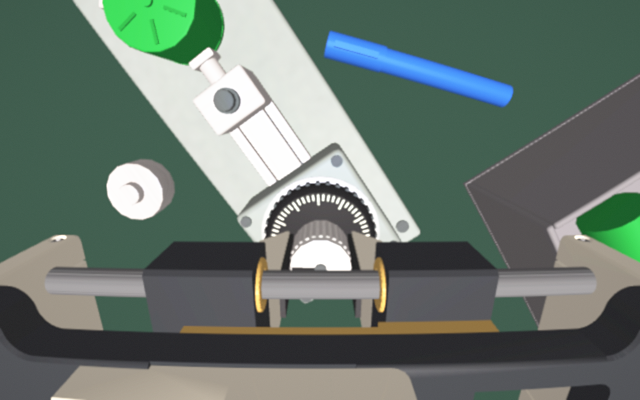

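View pics/s23.png

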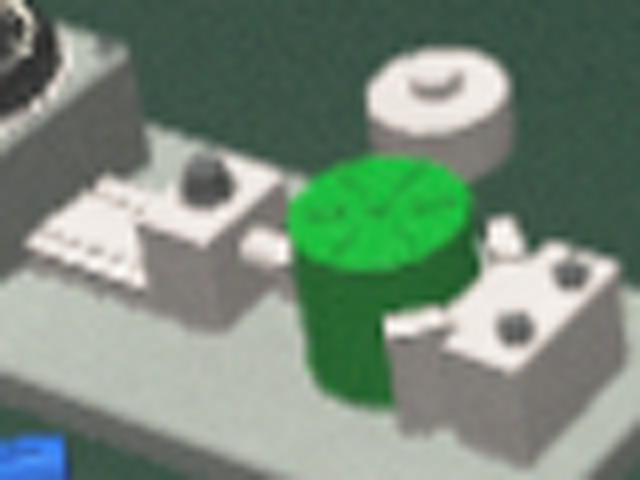

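The nose is now about to meet the cap, which still has roughly 5 mm to slide home. I'll check the noise of the held reading.

Request:
carry_out --plan '[{"translation":[0,0,0],"twist":0,"jaw":2.0}]'

```text
time_s: 27.93
position: [0.5747, -0.2012, 0.0856]
tcp_rot: [1.627, 0.872, -1.625]
wrist_force: [5.8, 0.1, -2.3]
opening: 0.32
```

```bash
python3 st.py
```

```text
t 27.9333 pos [ 0.5747 -0.2012  0.0856] yaw -0.5862 F [ 5.79  0.09 -2.28] M [-0.121 -0.985 -0.073] open 0.0294 q7 -0.151
```

Request:
carry_out --plan '[{"translation":[0,0,0],"twist":0,"jaw":2.0}]'

```text
time_s: 28.02
position: [0.5747, -0.2011, 0.0856]
tcp_rot: [1.627, 0.872, -1.625]
wrist_force: [5.4, -0.5, -1.1]
opening: 0.316
```

```bash
python3 st.py
```

```text
t 28.0167 pos [ 0.5747 -0.2011  0.0856] yaw -0.5861 F [ 5.39 -0.5  -1.13] M [-0.039 -0.915 -0.055] open 0.029 q7 -0.151
```

Request:
carry_out --plan '[{"translation":[0,0,0],"twist":0.04,"jaw":2.0},{"translation":[0,0,0],"twist":0.04,"jaw":2.0},{"translation":[0,0,0],"twist":0.04,"jaw":2.0}]'

```text
time_s: 28.27
position: [0.5746, -0.2011, 0.0855]
tcp_rot: [1.709, 0.787, -1.707]
wrist_force: [4.5, -0.3, -1.7]
opening: 0.321
```

```bash
python3 st.py
```

```text
t 28.2667 pos [ 0.5746 -0.2011  0.0855] yaw -0.7073 F [ 4.45 -0.34 -1.72] M [-0.102 -0.905  0.205] open 0.0295 q7 -0.254
```

Request:
carry_out --plan '[{"translation":[0,0,0],"twist":0,"jaw":2.0},{"translation":[0,0,0],"twist":0,"jaw":2.0}]'

```text
time_s: 28.43
position: [0.5746, -0.2011, 0.0856]
tcp_rot: [1.708, 0.788, -1.706]
wrist_force: [4.9, -0.1, -2.0]
opening: 0.315
```

```bash
python3 st.py
```

```text
t 28.4333 pos [ 0.5746 -0.2011  0.0856] yaw -0.7056 F [ 4.95 -0.12 -2.03] M [-0.063 -0.93   0.021] open 0.0289 q7 -0.252
```

Request:
carry_out --plan '[{"translation":[0,0,0],"twist":0,"jaw":2.0}]'

```text
time_s: 28.52
position: [0.5746, -0.2011, 0.0856]
tcp_rot: [1.708, 0.788, -1.706]
wrist_force: [5.0, -0.4, -2.2]
opening: 0.321
```

```bash
python3 st.py
```

```text
t 28.5167 pos [ 0.5746 -0.2011  0.0856] yaw -0.7054 F [ 4.96 -0.43 -2.25] M [-0.05  -0.93  -0.028] open 0.0295 q7 -0.252
```

Request:
carry_out --plan '[{"translation":[0,0,0],"twist":0.04,"jaw":2.0},{"translation":[0,0,0],"twist":0.04,"jaw":2.0}]'

```text
time_s: 28.68
position: [0.5746, -0.2011, 0.0856]
tcp_rot: [1.762, 0.728, -1.76]
wrist_force: [5.5, -1.0, -1.4]
opening: 0.319
```

```bash
python3 st.py
```

```text
t 28.6833 pos [ 0.5746 -0.2011  0.0856] yaw -0.7867 F [ 5.51 -0.95 -1.37] M [-0.034 -0.924  0.222] open 0.0293 q7 -0.321
```

Request:
carry_out --plan '[{"translation":[0,0,0],"twist":0,"jaw":2.0},{"translation":[0,0,0],"twist":0,"jaw":2.0}]'

```text
time_s: 28.85
position: [0.5746, -0.2011, 0.0856]
tcp_rot: [1.761, 0.729, -1.759]
wrist_force: [5.6, 0.6, -2.1]
opening: 0.319
```

```bash
python3 st.py
python3 - <<'E'
from h import *
p,d=get_image("scene"); crop(p[:,:,::-1],190,190,270,250,8,"pics/s24.png")
E
```

```text
t 28.85 pos [ 0.5746 -0.2011  0.0856] yaw -0.7852 F [ 5.59  0.6  -2.05] M [-0.062 -0.932 -0.007] open 0.0292 q7 -0.32
```

View pics/s24.png

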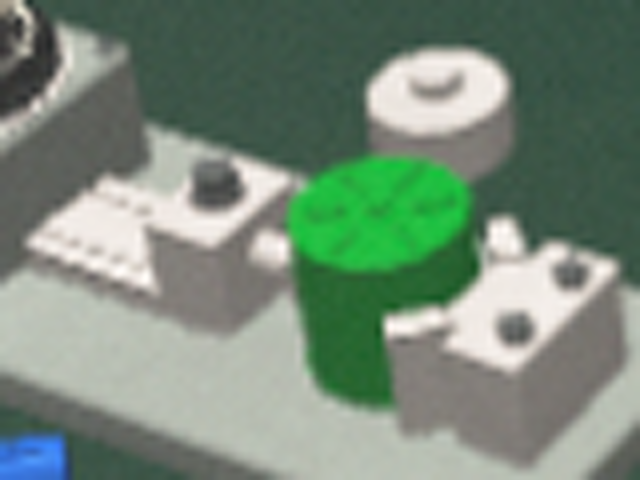

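The cap hasn't moved yet (its top ellipse is at the same pixels), and held torque is about 0. Total turn is 0.80 rad. Continuing.

Request:
carry_out --plan '[{"translation":[0,0,0],"twist":0.04,"jaw":2.0},{"translation":[0,0,0],"twist":0.04,"jaw":2.0}]'

```text
time_s: 29.07
position: [0.5746, -0.2011, 0.0856]
tcp_rot: [1.813, 0.666, -1.812]
wrist_force: [5.9, -0.8, -0.3]
opening: 0.316
```

```bash
python3 st.py
```

```text
t 29.0667 pos [ 0.5746 -0.2011  0.0856] yaw -0.8663 F [ 5.91 -0.81 -0.28] M [-0.039 -0.906  0.163] open 0.029 q7 -0.389
```

Request:
carry_out --plan '[{"translation":[0,0,0],"twist":0,"jaw":2.0},{"translation":[0,0,0],"twist":0,"jaw":2.0}]'

```text
time_s: 29.23
position: [0.5746, -0.2011, 0.0856]
tcp_rot: [1.812, 0.667, -1.811]
wrist_force: [5.2, -0.7, -0.7]
opening: 0.317
```

```bash
python3 st.py
python3 - <<'E'
from h import *
p,d=get_image("scene"); crop(p[:,:,::-1],190,190,270,250,8,"pics/s25.png")
E
```

```text
t 29.2333 pos [ 0.5746 -0.2011  0.0856] yaw -0.8648 F [ 5.18 -0.74 -0.72] M [-0.021 -0.947  0.042] open 0.0291 q7 -0.387
```

Request:
carry_out --plan '[{"translation":[0,0,0],"twist":0.04,"jaw":2.0}]'

```text
time_s: 29.37
position: [0.5746, -0.2011, 0.0856]
tcp_rot: [1.838, 0.636, -1.836]
wrist_force: [4.6, -0.6, -1.1]
opening: 0.315
```

```bash
python3 st.py
```

```text
t 29.3667 pos [ 0.5746 -0.2011  0.0856] yaw -0.9041 F [ 4.64 -0.57 -1.09] M [-0.027 -0.919  0.253] open 0.029 q7 -0.421
```

Request:
carry_out --plan '[{"translation":[0,0,0],"twist":0,"jaw":2.0},{"translation":[0,0,0],"twist":0,"jaw":2.0}]'

```text
time_s: 29.53
position: [0.5746, -0.2011, 0.0856]
tcp_rot: [1.838, 0.635, -1.837]
wrist_force: [4.8, 0.6, -1.2]
opening: 0.312
```

```bash
python3 st.py
```

```text
t 29.5333 pos [ 0.5746 -0.2011  0.0856] yaw -0.9047 F [ 4.76  0.56 -1.19] M [ 0.018 -0.9    0.044] open 0.0286 q7 -0.421
```

View pics/s25.png

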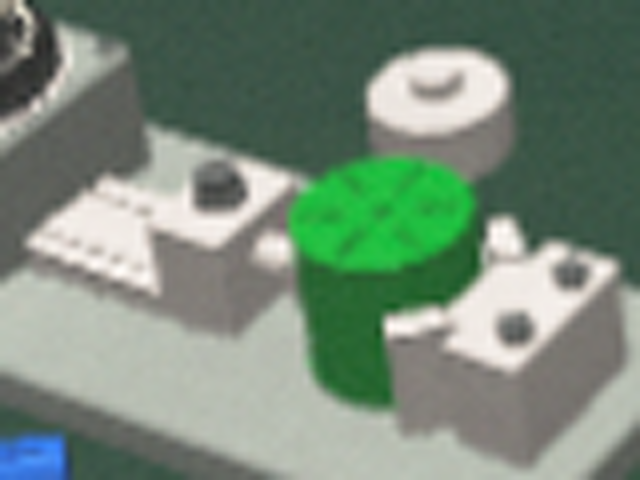

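The cap is just starting to slide (its right edge moved from 471 to 476 in the crop). Seating should come at about 1.1–1.2 rad, and I'm at 0.92. Continuing in steps.

Request:
carry_out --plan '[{"translation":[0,0,0],"twist":0.04,"jaw":2.0},{"translation":[0,0,0],"twist":0.04,"jaw":2.0}]'

```text
time_s: 29.7
position: [0.5746, -0.201, 0.0856]
tcp_rot: [1.89, 0.569, -1.888]
wrist_force: [5.4, 0.5, -1.7]
opening: 0.319
```

```bash
python3 st.py
```

```text
t 29.7 pos [ 0.5746 -0.201   0.0856] yaw -0.9859 F [ 5.43  0.55 -1.7 ] M [ 0.042 -0.938  0.235] open 0.0293 q7 -0.49
```

Request:
carry_out --plan '[{"translation":[0,0,0],"twist":0,"jaw":2.0},{"translation":[0,0,0],"twist":0,"jaw":2.0}]'

```text
time_s: 29.87
position: [0.5746, -0.201, 0.0856]
tcp_rot: [1.889, 0.57, -1.887]
wrist_force: [5.0, 0.5, -1.3]
opening: 0.322
```

```bash
python3 st.py
python3 - <<'E'
from h import *
p,d=get_image("scene"); crop(p[:,:,::-1],190,190,270,250,8,"pics/s26.png")
E
```

```text
t 29.8667 pos [ 0.5746 -0.201   0.0856] yaw -0.9845 F [ 5.04  0.47 -1.34] M [ 0.042 -0.913 -0.025] open 0.0296 q7 -0.489
```

Request:
carry_out --plan '[{"translation":[0,0,0],"twist":0.04,"jaw":2.0}]'

```text
time_s: 30.0
position: [0.5745, -0.201, 0.0856]
tcp_rot: [1.913, 0.537, -1.912]
wrist_force: [5.4, 0.2, -1.5]
opening: 0.321
```

```bash
python3 st.py
```

```text
t 30.0 pos [ 0.5745 -0.201   0.0856] yaw -1.0238 F [ 5.4   0.23 -1.48] M [ 0.015 -0.902  0.257] open 0.0295 q7 -0.522
```

Request:
carry_out --plan '[{"translation":[0,0,0],"twist":0,"jaw":2.0},{"translation":[0,0,0],"twist":0,"jaw":2.0}]'

```text
time_s: 30.17
position: [0.5745, -0.201, 0.0856]
tcp_rot: [1.913, 0.536, -1.912]
wrist_force: [4.7, 0.2, -1.1]
opening: 0.317
```

```bash
python3 st.py
```

```text
t 30.1667 pos [ 0.5745 -0.201   0.0856] yaw -1.0243 F [ 4.68  0.22 -1.13] M [ 0.059 -0.912  0.032] open 0.0291 q7 -0.522
```

View pics/s26.png

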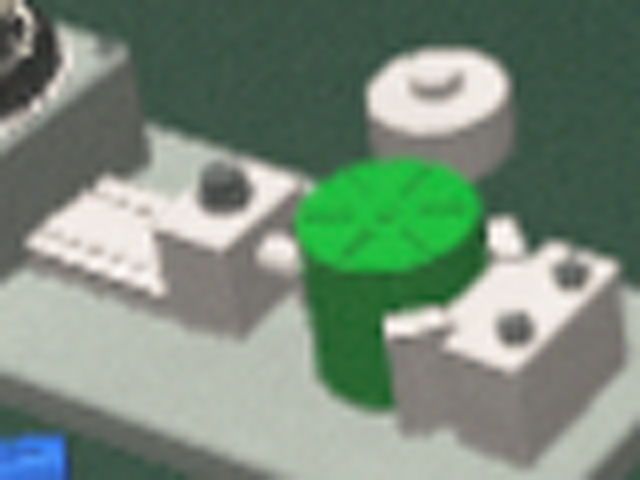

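The cap keeps sliding smoothly at 1.04 rad and there is no nip yet: held about 0.03, moving about 0.25. Now 0.03–0.04 rad steps.

Request:
carry_out --plan '[{"translation":[0,0,0],"twist":0.04,"jaw":2.0}]'

```text
time_s: 30.25
position: [0.5745, -0.201, 0.0856]
tcp_rot: [1.938, 0.502, -1.936]
wrist_force: [4.2, 0.3, -2.5]
opening: 0.318
```

```bash
python3 st.py
```

```text
t 30.25 pos [ 0.5745 -0.201   0.0856] yaw -1.0637 F [ 4.24  0.3  -2.53] M [ 0.074 -0.912  0.2  ] open 0.0292 q7 -0.556
```

Request:
carry_out --plan '[{"translation":[0,0,0],"twist":0,"jaw":2.0},{"translation":[0,0,0],"twist":0,"jaw":2.0}]'

```text
time_s: 30.42
position: [0.5745, -0.201, 0.0856]
tcp_rot: [1.938, 0.502, -1.937]
wrist_force: [4.6, 0.5, -0.7]
opening: 0.317
```

```bash
python3 st.py
```

```text
t 30.4167 pos [ 0.5745 -0.201   0.0856] yaw -1.0642 F [ 4.59  0.5  -0.7 ] M [ 0.07  -0.929  0.009] open 0.0291 q7 -0.556
```

Request:
carry_out --plan '[{"translation":[0,0,0],"twist":0.03,"jaw":2.0}]'

```text
time_s: 30.5
position: [0.5745, -0.201, 0.0856]
tcp_rot: [1.956, 0.476, -1.955]
wrist_force: [5.5, 0.2, -1.2]
opening: 0.319
```

```bash
python3 st.py
```

```text
t 30.5 pos [ 0.5745 -0.201   0.0856] yaw -1.0937 F [ 5.52  0.22 -1.24] M [ 0.073 -0.951  0.223] open 0.0293 q7 -0.581
```

Request:
carry_out --plan '[{"translation":[0,0,0],"twist":0,"jaw":2.0},{"translation":[0,0,0],"twist":0,"jaw":2.0}]'

```text
time_s: 30.67
position: [0.5745, -0.201, 0.0856]
tcp_rot: [1.956, 0.475, -1.955]
wrist_force: [5.0, 0.3, -0.8]
opening: 0.317
```

```bash
python3 st.py
python3 - <<'E'
from h import *
p,d=get_image("scene"); crop(p[:,:,::-1],190,190,270,250,8,"pics/s27.png")
E
```

```text
t 30.6667 pos [ 0.5745 -0.201   0.0856] yaw -1.094 F [ 4.97  0.31 -0.83] M [ 0.084 -0.907  0.047] open 0.0291 q7 -0.581
```

View pics/s27.png

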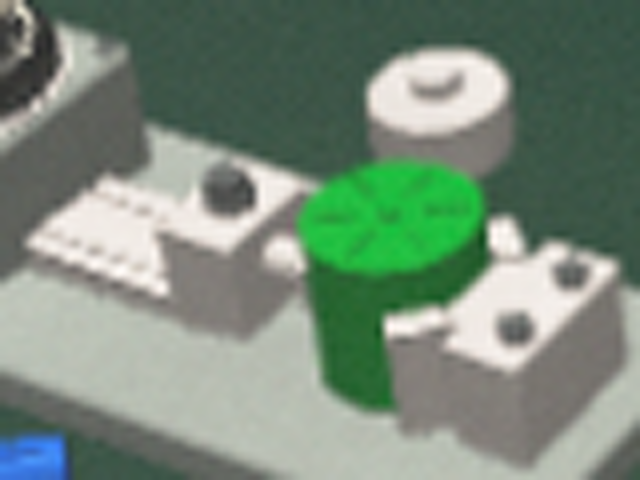

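Request:
carry_out --plan '[{"translation":[0,0,0],"twist":0.03,"jaw":2.0}]'

```text
time_s: 30.8
position: [0.5745, -0.201, 0.0856]
tcp_rot: [1.974, 0.449, -1.973]
wrist_force: [5.0, 0.2, -1.0]
opening: 0.317
```

```bash
python3 st.py
```

```text
t 30.8 pos [ 0.5745 -0.201   0.0856] yaw -1.1235 F [ 4.96  0.2  -0.95] M [ 0.059 -0.963  0.228] open 0.0291 q7 -0.606
```

Request:
carry_out --plan '[{"translation":[0,0,0],"twist":0,"jaw":2.0},{"translation":[0,0,0],"twist":0,"jaw":2.0}]'

```text
time_s: 30.97
position: [0.5745, -0.201, 0.0856]
tcp_rot: [1.974, 0.448, -1.973]
wrist_force: [5.3, 0.8, -0.3]
opening: 0.317
```

```bash
python3 st.py
```

```text
t 30.9667 pos [ 0.5745 -0.201   0.0856] yaw -1.1241 F [ 5.31  0.78 -0.35] M [ 0.138 -0.942  0.126] open 0.0291 q7 -0.607
```

Request:
carry_out --plan '[{"translation":[0,0,0],"twist":0.03,"jaw":2.0}]'

```text
time_s: 31.05
position: [0.5745, -0.2009, 0.0856]
tcp_rot: [1.992, 0.422, -1.991]
wrist_force: [4.9, 0.7, -0.3]
opening: 0.319
```

```bash
python3 st.py
```

```text
t 31.05 pos [ 0.5745 -0.2009  0.0856] yaw -1.1535 F [ 4.93  0.72 -0.25] M [ 0.128 -0.936  0.25 ] open 0.0293 q7 -0.631
```

Request:
carry_out --plan '[{"translation":[0,0,0],"twist":0,"jaw":2.0},{"translation":[0,0,0],"twist":0,"jaw":2.0}]'

```text
time_s: 31.22
position: [0.5745, -0.201, 0.0856]
tcp_rot: [1.992, 0.421, -1.991]
wrist_force: [5.5, -0.1, -1.3]
opening: 0.315
```

```bash
python3 st.py
```

```text
t 31.2167 pos [ 0.5745 -0.201   0.0856] yaw -1.154 F [ 5.51 -0.09 -1.3 ] M [ 0.07  -0.932  0.13 ] open 0.0289 q7 -0.632
```

The held torque has risen to about 0.13. I'll re-read it to average the noise and look.

Request:
carry_out --plan '[{"translation":[0,0,0],"twist":0,"jaw":2.0},{"translation":[0,0,0],"twist":0,"jaw":2.0}]'

```text
time_s: 31.38
position: [0.5745, -0.2009, 0.0856]
tcp_rot: [1.992, 0.421, -1.991]
wrist_force: [4.4, 1.1, -1.7]
opening: 0.318
```

```bash
python3 st.py
python3 - <<'E'
from h import *
for i in range(4):
    p,d=get_image("scene" if i<3 else "wrist"); print(state()['time_s'],state()['torque'].round(3))
    if i==0: crop(p[:,:,::-1],190,190,270,250,8,"pics/s28.png")
    if i==3: cv2.imwrite("pics/w28.png",p[:,:,::-1])
E
```

```text
t 31.3833 pos [ 0.5745 -0.2009  0.0856] yaw -1.1539 F [ 4.45  1.14 -1.73] M [ 0.152 -0.888  0.137] open 0.0292 q7 -0.632
31.4333 [ 0.127 -0.997  0.14 ]
31.4833 [ 0.091 -0.958  0.099]
31.5333 [ 0.108 -0.896  0.115]
31.5833 [ 0.114 -0.891  0.133]
```

View pics/s28.png

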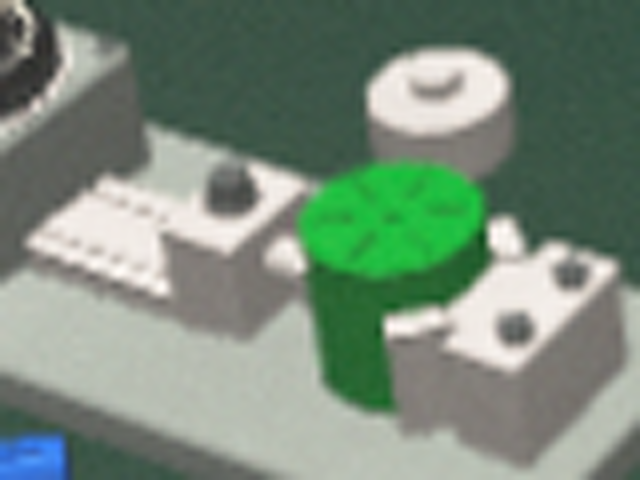

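View pics/w28.png

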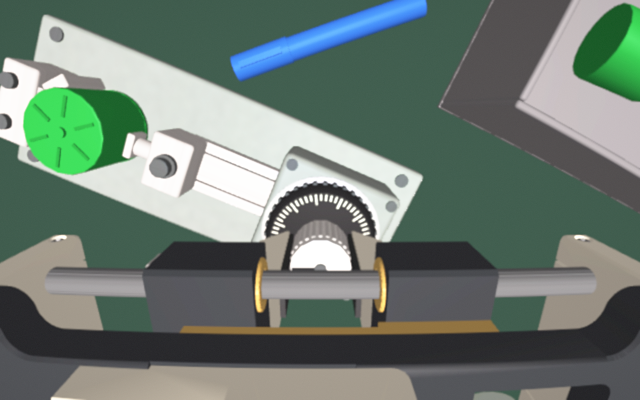

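Held torque averages 0.126, against 0.02–0.05 when free, so the nip is about 5–7 N. The moving reading suggests less. I'll take one 0.02 rad step and compare.

Request:
carry_out --plan '[{"translation":[0,0,0],"twist":0.02,"jaw":2.0}]'

```text
time_s: 31.67
position: [0.5745, -0.2009, 0.0856]
tcp_rot: [2.004, 0.403, -2.003]
wrist_force: [4.6, 0.6, -1.1]
opening: 0.315
```

```bash
python3 st.py
```

```text
t 31.6667 pos [ 0.5745 -0.2009  0.0856] yaw -1.1735 F [ 4.59  0.6  -1.08] M [ 0.104 -0.896  0.307] open 0.0289 q7 -0.648
```

Request:
carry_out --plan '[{"translation":[0,0,0],"twist":0,"jaw":2.0},{"translation":[0,0,0],"twist":0,"jaw":2.0}]'

```text
time_s: 31.83
position: [0.5745, -0.2009, 0.0856]
tcp_rot: [2.004, 0.403, -2.003]
wrist_force: [4.7, 0.0, -0.4]
opening: 0.32
```

```bash
python3 st.py
python3 - <<'E'
from h import *
for i in range(5):
    p,d=get_image("scene"); print(state()['time_s'],state()['torque'].round(3)[2])
E
```

```text
t 31.8333 pos [ 0.5745 -0.2009  0.0856] yaw -1.1738 F [ 4.66  0.04 -0.39] M [ 0.109 -0.917  0.193] open 0.0294 q7 -0.649
31.8833 0.193
31.9333 0.095
31.9833 0.125
32.0333 0.194
32.0833 0.219
```

Held is now about 0.17 (0.12–0.14 above free hold) and moving is 0.307 (0.085 above free). Together with the touch at about yaw -1.085, that gives roughly 6–9 N, inside the window and on target. I'll let go and rise.

Request:
carry_out --plan '[{"translation":[0,0,0],"twist":0,"jaw":3.4},{"translation":[0,0,0],"twist":0,"jaw":4.0},{"translation":[0,0,0],"twist":0,"jaw":5.0},{"translation":[0,0,0],"twist":0,"jaw":5.0},{"translation":[0,0,0],"twist":0,"jaw":5.0},{"translation":[0,0,0],"twist":0,"jaw":5.0}]'

```text
time_s: 32.58
position: [0.5736, -0.2013, 0.0852]
tcp_rot: [2.005, 0.4, -2.007]
wrist_force: [0.8, 0.7, 0.1]
opening: 0.544
```

```bash
python3 st.py
python3 - <<'E'
from h import *
p,d=get_image("wrist"); cv2.imwrite("pics/w29.png",p[:,:,::-1])
p,d=get_image("scene"); crop(p[:,:,::-1],190,190,270,250,8,"pics/s29.png")
E
```

```text
t 32.5833 pos [ 0.5736 -0.2013  0.0852] yaw -1.1779 F [0.8  0.65 0.06] M [-0.083  0.11  -0.012] open 0.0499 q7 -0.652
```

View pics/w29.png

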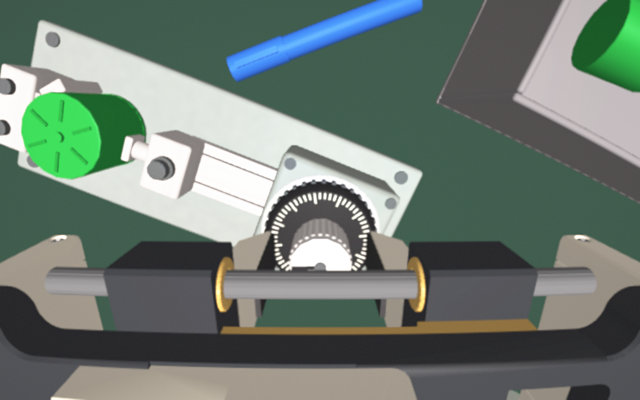

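View pics/s29.png

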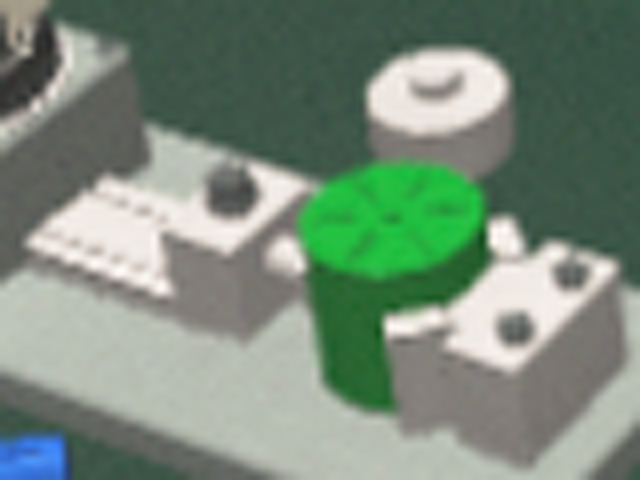

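Released; the jaw and cap are unchanged. I'll rise straight up and do the final check, including the knob slot angle and the ring's mark.

Request:
carry_out --plan '[{"translation":[-0.5,0,0],"twist":0,"jaw":5.0},{"translation":[-1,0,0],"twist":0,"jaw":5.0},{"translation":[-1.5,0,0],"twist":0,"jaw":5.0},{"translation":[-2,0,0],"twist":0,"jaw":5.0},{"translation":[-2,0,0],"twist":0,"jaw":5.0},{"translation":[-1.5,0,0],"twist":0,"jaw":5.0},{"translation":[-1,0,0],"twist":0,"jaw":5.0},{"translation":[-0.5,0,0],"twist":0,"jaw":5.0},{"translation":[0,0,-2],"twist":0,"jaw":5.0},{"translation":[0,0,-2],"twist":0,"jaw":5.0},{"translation":[0,0,0],"twist":0,"jaw":5.0},{"translation":[0,0,0],"twist":0,"jaw":5.0}]'

```text
time_s: 33.68
position: [0.6113, -0.1847, 0.1846]
tcp_rot: [2.004, 0.402, -2.006]
wrist_force: [-1.3, 0.0, -0.4]
opening: 0.545
```

Request:
carry_out --plan '[{"translation":[0,0,0],"twist":0,"jaw":5.0},{"translation":[0,0,0],"twist":0,"jaw":5.0},{"translation":[0,0,0],"twist":0,"jaw":5.0},{"translation":[0,0,0],"twist":0,"jaw":5.0}]'

```text
time_s: 34.02
position: [0.6105, -0.1866, 0.1854]
tcp_rot: [2.006, 0.398, -2.007]
wrist_force: [-0.6, 0.3, 0.9]
opening: 0.547
```

```bash
python3 st.py
python3 - <<'E'
from h import *
s=state()
p,d=get_image("wrist"); cv2.imwrite("pics/w30.png",p[:,:,::-1]); crop(p[:,:,::-1],240,160,400,300,5,"pics/w30c.png")
p,d=get_image("scene"); crop(p[:,:,::-1],140,170,290,265,5,"pics/s30.png")
E
```

```text
t 34.0167 pos [ 0.6105 -0.1866  0.1854] yaw -1.179 F [-0.59  0.33  0.95] M [-0.075  0.127  0.009] open 0.0502 q7 -0.739
```

View pics/w30c.png

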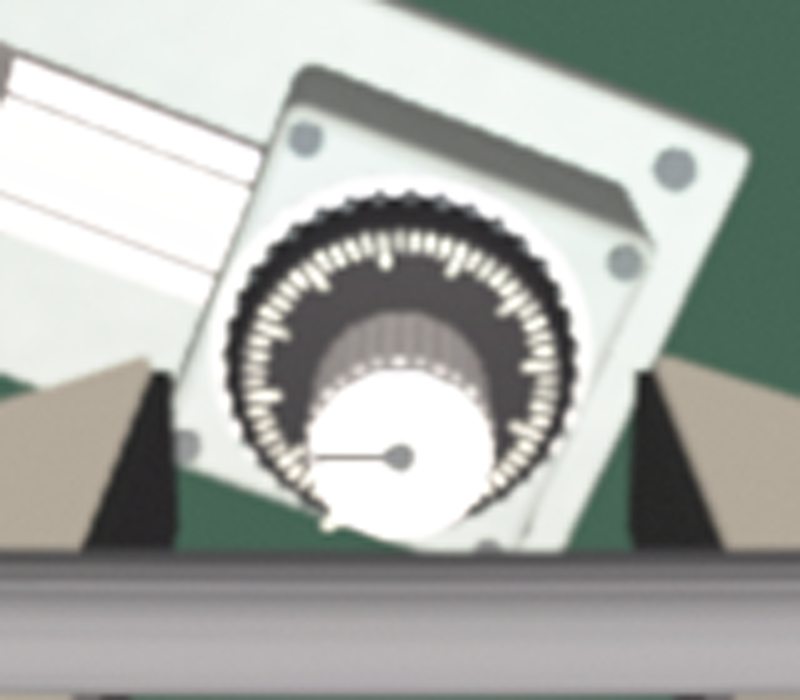

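View pics/s30.png

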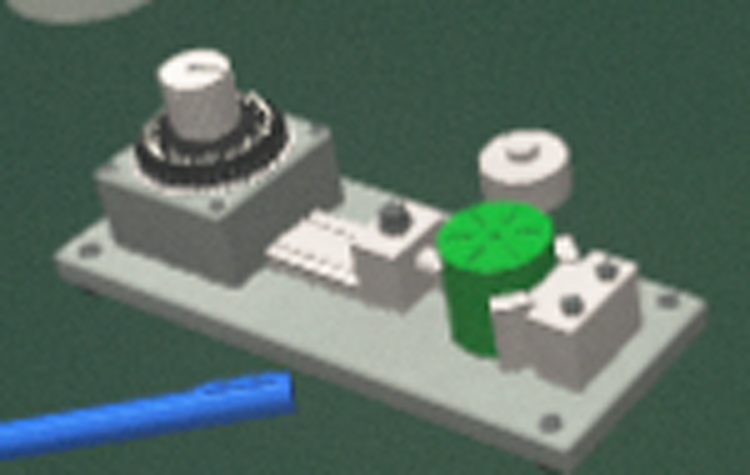

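View pics/w30.png

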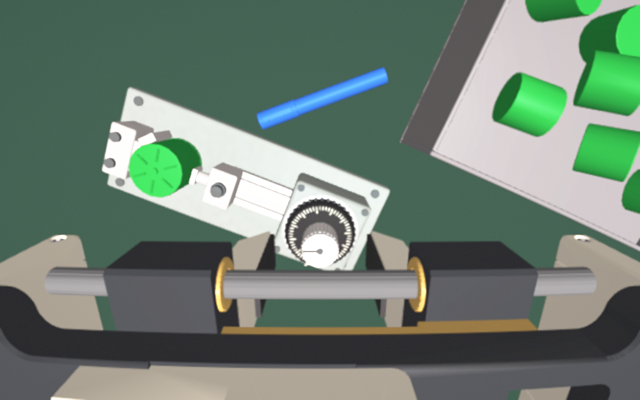

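Run:
```python
from h import *
s=state(); t=cv2.imread("pics/w30.png"); crop(t,95,80,235,210,5,"pics/w30d.png")
a=cv2.imread("pics/scgauge.png").astype(int); b=cv2.imread("pics/s30.png").astype(int)
d=np.abs(a-b).sum(2)[80:200,130:300]; print("ring area diff mean",d.mean(), "elsewhere", np.abs(a-b).sum(2)[380:,300:600].mean())
cv2.imwrite("pics/ringcmp.png",np.hstack([cv2.resize(x[40:200,120:310].astype(np.uint8),None,fx=2,fy=2) for x in (a,b)]))
```

```text
ring area diff mean 6.273480392156863 elsewhere 5.202245614035088
```

View pics/w30d.png

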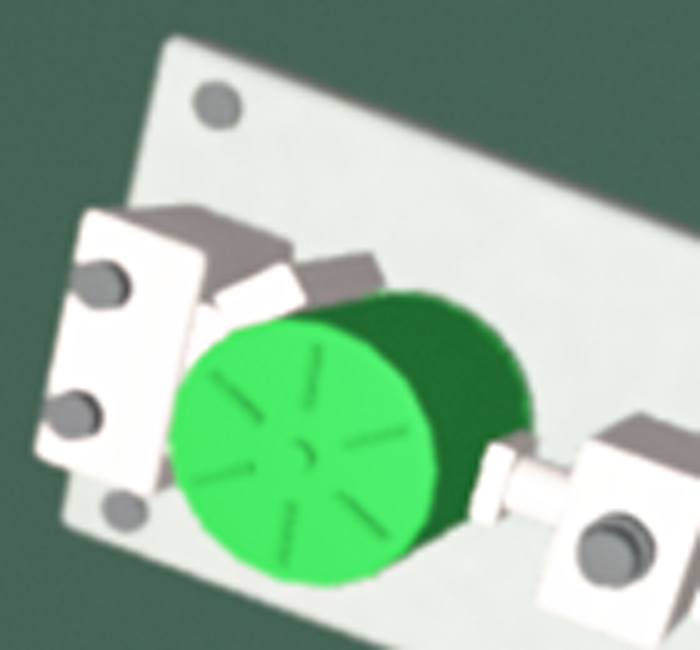

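View pics/ringcmp.png

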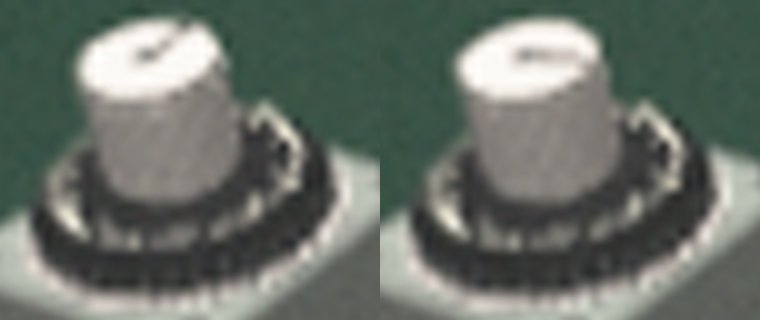

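The cap is upright in the V with the nose on it. The knob slot still lines up with the released jaws, so it neither slipped nor ran back. The ring is pixel-identical to the start, with its mark at the same place, and the robot is clear. Handing in.

```bash
python3 -c "
from workcell import close_job,state
print(state()['time_s']); print(close_job())"
```

```text
34.1167
the job is handed in; nothing more can be done
None
```

The 50 mm green cap is standing in the V anvil, nipped by the jaw at roughly 6–9 N. I handed the job in at 34 s; it reports no verdict.

**First attempt:** I lowered the cap too fast. Its rim caught the V tips, and the cap tilted about 45° in the grip. I lifted it off, stood it up again on free bench beyond the gauge and regrasped it. I then placed it slowly, upright and about 5 mm short of its place, and let go.

**Nipping:** I turned only the feed knob, by about 1.19 rad, in small steps with holds. The jaw pushed the cap home.

| Feed knob torque | Before touch | At the end |
|---|---|---|
| Held still | about 0.02 N m | about 0.17 N m |
| Turning | about 0.22 N m | 0.31 N m |

- **Nip force:** the two torque readings did not agree exactly. The held one suggests about 8–9 N and the turning one about 6 N, both within the 4–15 N window. The torque readings scatter by about 0.03 N m.
- **After letting go:** the knob had not slipped or run back, and the cap stood upright with the nose on it.
- **Dial ring and setting disc:** both looked unmoved in the scene camera.
- **Slim and wide caps:** nothing touched them, but I took no final picture of them.
- **Anvil force limit:** I did not measure the force on the anvil during the first, failed placing. The wrist force readings I took around it were at most about 2 N.

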